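# Ready the forming bench with keyed moulds

### The job

Get the forming bench ready for the next run: holding the wooden scraper block, first push all the dry clay flakes off the plaster slab into the steel trough without touching them with the fingers, and only then set every plaster mould upright and fully home in a keyed seat of the board, its key in the keyway (any mould in any seat). Also stand the scraper block back upright in its bay, and turn the double-ended bar end for end in its holder so that it lies in both saddles with the square end facing out, away from the stop plate. Leave the white cup, the bowl and the jar where they stand.

Things in the scene. Friction and masses are not known exactly. Their poses are not given: they have to be found in the camera images.
- slab (a point): centre of the top face of the fixed pale plaster slab, 45 mm above the bench; x runs lengthways from the scraper bay (near end) over the slab to the trough (far end), z up. Flat from x -100 to +95 mm and y +-84 mm, between wooden side rails 8 mm high; at x = +95 mm it ends in an open edge. Beyond it lies the dark steel trough: 74 mm (x) by 172 mm (y) inside, floor 41 mm below the slab's top, its other walls 60 mm above the bench
- bay (a point): centre of the floor of the scraper bay, 128 mm before the slab's centre, level with the slab's top, axes as the slab's; inside 44 mm (x) by 168 mm (y), with a 6 mm high and 6 mm thick ridge towards the slab and an 8 mm lip at its near side
- scraper_c (a point): centre (half-way up) of the loose wooden scraper block, 140 mm long (its y), 26 mm thick (its x), 60 mm high (its z; the lowest 8 mm is a 14 mm thick steel foot). It stands upright in the bay, about 160 g; gripped across its thickness
- chip1_c (a point): centre of a loose flake of dry clay lying on the slab, about 26 by 21 by 10 mm, 12 g; 3 to 5 flakes are present, all at least 40 mm beyond the bay's ridge (flake centres) and within 50 mm of the slab's middle line; absent ones read None
- chip2_c (a point): centre of a loose flake of dry clay lying on the slab, about 26 by 21 by 10 mm, 12 g; 3 to 5 flakes are present, all at least 40 mm beyond the bay's ridge (flake centres) and within 50 mm of the slab's middle line; absent ones read None
- chip3_c (a point): centre of a loose flake of dry clay lying on the slab, about 26 by 21 by 10 mm, 12 g; 3 to 5 flakes are present, all at least 40 mm beyond the bay's ridge (flake centres) and within 50 mm of the slab's middle line; absent ones read None
- chip4_c (a point): centre of a loose flake of dry clay lying on the slab, about 26 by 21 by 10 mm, 12 g; 3 to 5 flakes are present, all at least 40 mm beyond the bay's ridge (flake centres) and within 50 mm of the slab's middle line; absent ones read None
- chip5_c (a point): centre of a loose flake of dry clay lying on the slab, about 26 by 21 by 10 mm, 12 g; 3 to 5 flakes are present, all at least 40 mm beyond the bay's ridge (flake centres) and within 50 mm of the slab's middle line; absent ones read None
- seat1_home (a point): where a mould's centre lies when it is fully home in this fixed aluminium seat (one of four in a two-by-two block, 104 mm apart, on a board 212 by 212 by 18 mm), 65 mm above the bench; x points to the seat's keyway. The seat is a round cup: floor 24 mm above the bench, inner radius 34 mm, wall 14 mm high and about 10 mm thick, with one keyway 16 mm wide through its wall; a mould whose key is not in the keyway rides on the wall, about 14 mm too high on the key's side
- seat2_home (a point): where a mould's centre lies when it is fully home in this fixed aluminium seat (one of four in a two-by-two block, 104 mm apart, on a board 212 by 212 by 18 mm), 65 mm above the bench; x points to the seat's keyway. The seat is a round cup: floor 24 mm above the bench, inner radius 34 mm, wall 14 mm high and about 10 mm thick, with one keyway 16 mm wide through its wall; a mould whose key is not in the keyway rides on the wall, about 14 mm too high on the key's side
- seat3_home (a point): where a mould's centre lies when it is fully home in this fixed aluminium seat (one of four in a two-by-two block, 104 mm apart, on a board 212 by 212 by 18 mm), 65 mm above the bench; x points to the seat's keyway. The seat is a round cup: floor 24 mm above the bench, inner radius 34 mm, wall 14 mm high and about 10 mm thick, with one keyway 16 mm wide through its wall; a mould whose key is not in the keyway rides on the wall, about 14 mm too high on the key's side
- seat4_home (a point): where a mould's centre lies when it is fully home in this fixed aluminium seat (one of four in a two-by-two block, 104 mm apart, on a board 212 by 212 by 18 mm), 65 mm above the bench; x points to the seat's keyway. The seat is a round cup: floor 24 mm above the bench, inner radius 34 mm, wall 14 mm high and about 10 mm thick, with one keyway 16 mm wide through its wall; a mould whose key is not in the keyway rides on the wall, about 14 mm too high on the key's side
- mould1_c (a point): centre (half-way up) of a loose plaster mould, 82 mm high, about 320 g, standing upright on the bench; 3 or 4 are present (absent: None), all alike. Upper part: a square block 50 by 50 mm (faces square to its x and y), from 16 mm above its underside to the top. Foot: round, radius 32 mm, 16 mm high, with one key (12 mm wide, 14 mm high) that sticks out to 44 mm from the axis along the mould's +x
- mould2_c (a point): centre (half-way up) of a loose plaster mould, 82 mm high, about 320 g, standing upright on the bench; 3 or 4 are present (absent: None), all alike. Upper part: a square block 50 by 50 mm (faces square to its x and y), from 16 mm above its underside to the top. Foot: round, radius 32 mm, 16 mm high, with one key (12 mm wide, 14 mm high) that sticks out to 44 mm from the axis along the mould's +x
- mould3_c (a point): centre (half-way up) of a loose plaster mould, 82 mm high, about 320 g, standing upright on the bench; 3 or 4 are present (absent: None), all alike. Upper part: a square block 50 by 50 mm (faces square to its x and y), from 16 mm above its underside to the top. Foot: round, radius 32 mm, 16 mm high, with one key (12 mm wide, 14 mm high) that sticks out to 44 mm from the axis along the mould's +x
- mould4_c (a point): centre (half-way up) of a loose plaster mould, 82 mm high, about 320 g, standing upright on the bench; 3 or 4 are present (absent: None), all alike. Upper part: a square block 50 by 50 mm (faces square to its x and y), from 16 mm above its underside to the top. Foot: round, radius 32 mm, 16 mm high, with one key (12 mm wide, 14 mm high) that sticks out to 44 mm from the axis along the mould's +x
- holder_home (a point): where the bar's centre lies when it is in its fixed holder, 57 mm above the bench; x runs along the holder from its upright stop plate (face 90 mm behind, 80 mm high, 60 mm wide) towards the open front. Two saddles at x +-36 mm (each 20 mm long in x, 39 mm wide) have slots open at the top, 19 mm wide, floor 45 mm and cheek tops 63 mm above the bench; the bench-side base is 10 mm thick, so between the saddles there are 52 mm free for fingers on both sides of the bar
- bar_c (a point): centre of the loose double-ended profile bar lying in the holder's saddles, 160 mm long (its x), about 150 g; its middle 110 mm is a wooden stock 14 mm wide (y) and 24 mm high (z). Its x points to the square end
- bar_square (a point): tip of the bar's square end: a square-cornered steel plate 38 mm wide, 25 mm long, 8 mm thick; at the start it faces the stop plate. The other end is a round steel nose 26 mm wide that faces out at the start
- cup_b: bystander, to be left alone: white cup, 72 mm wide, 70 mm high; origin on its underside
- bowl: bystander, to be left alone: terracotta bowl, 110 mm wide, 50 mm high; origin on its underside
- jar: bystander, to be left alone: amber jar with a cap, 72 mm wide, 100 mm high; origin on its underside
Mind the look-alikes: they are no part of the job. Leave any black look-alike of the part that bears mould1_c alone.

How it is judged (in metres and radians):
On the way, in this order (a step that is already met when the one before it is completed fails the run):
1. all flakes are in the trough, before any mould is in a seat (x of chip1_c in the frame of slab between 0.097 and 0.175 m and y of chip1_c in the frame of slab between -0.092 and 0.092 m and z of each of chip1_c, chip2_c, chip3_c, chip4_c, chip5_c in the frame of slab below 0 m and x of chip2_c in the frame of slab between 0.097 and 0.175 m and y of chip2_c in the frame of slab between -0.092 and 0.092 m and x of chip3_c in the frame of slab between 0.097 and 0.175 m and y of chip3_c in the frame of slab between -0.092 and 0.092 m and x of chip4_c in the frame of slab between 0.097 and 0.175 m and y of chip4_c in the frame of slab between -0.092 and 0.092 m and x of chip5_c in the frame of slab between 0.097 and 0.175 m and y of chip5_c in the frame of slab between -0.092 and 0.092 m), for 0.2 s.
2. a first mould is fully home in a keyed seat ((((distance between mould1_c and seat1_home below 0.006 m and angle between mould1_c's own z axis and vertical below 0.1 rad) or (distance between mould1_c and seat2_home below 0.006 m and angle between mould1_c's own z axis and vertical below 0.1 rad) or (distance between mould1_c and seat3_home below 0.006 m and angle between mould1_c's own z axis and vertical below 0.1 rad) or (distance between mould1_c and seat4_home below 0.006 m and angle between mould1_c's own z axis and vertical below 0.1 rad)) or ((distance between mould2_c and seat1_home below 0.006 m and angle between mould2_c's own z axis and vertical below 0.1 rad) or (distance between mould2_c and seat2_home below 0.006 m and angle between mould2_c's own z axis and vertical below 0.1 rad) or (distance between mould2_c and seat3_home below 0.006 m and angle between mould2_c's own z axis and vertical below 0.1 rad) or (distance between mould2_c and seat4_home below 0.006 m and angle between mould2_c's own z axis and vertical below 0.1 rad)) or ((distance between mould3_c and seat1_home below 0.006 m and angle between mould3_c's own z axis and vertical below 0.1 rad) or (distance between mould3_c and seat2_home below 0.006 m and angle between mould3_c's own z axis and vertical below 0.1 rad) or (distance between mould3_c and seat3_home below 0.006 m and angle between mould3_c's own z axis and vertical below 0.1 rad) or (distance between mould3_c and seat4_home below 0.006 m and angle between mould3_c's own z axis and vertical below 0.1 rad)) or ((distance between mould4_c and seat1_home below 0.006 m and angle between mould4_c's own z axis and vertical below 0.1 rad) or (distance between mould4_c and seat2_home below 0.006 m and angle between mould4_c's own z axis and vertical below 0.1 rad) or (distance between mould4_c and seat3_home below 0.006 m and angle between mould4_c's own z axis and vertical below 0.1 rad) or (distance between mould4_c and seat4_home below 0.006 m and angle between mould4_c's own z axis and vertical below 0.1 rad)))), for 0.2 s.
At the end, for the whole second after the job is handed in: Flakes in the trough; each mould home in a seat (centre within 6 mm of its home point, upright within 0.1 rad); bar level in its saddles within 10 mm, 6 mm in height, square end out; scraper upright in its bay within 16 mm across, 22 mm along; moulds, bar and scraper at rest (all of step 1 and ((distance between mould1_c and seat1_home below 0.006 m and angle between mould1_c's own z axis and vertical below 0.1 rad) or (distance between mould1_c and seat2_home below 0.006 m and angle between mould1_c's own z axis and vertical below 0.1 rad) or (distance between mould1_c and seat3_home below 0.006 m and angle between mould1_c's own z axis and vertical below 0.1 rad) or (distance between mould1_c and seat4_home below 0.006 m and angle between mould1_c's own z axis and vertical below 0.1 rad)) and ((distance between mould2_c and seat1_home below 0.006 m and angle between mould2_c's own z axis and vertical below 0.1 rad) or (distance between mould2_c and seat2_home below 0.006 m and angle between mould2_c's own z axis and vertical below 0.1 rad) or (distance between mould2_c and seat3_home below 0.006 m and angle between mould2_c's own z axis and vertical below 0.1 rad) or (distance between mould2_c and seat4_home below 0.006 m and angle between mould2_c's own z axis and vertical below 0.1 rad)) and ((distance between mould3_c and seat1_home below 0.006 m and angle between mould3_c's own z axis and vertical below 0.1 rad) or (distance between mould3_c and seat2_home below 0.006 m and angle between mould3_c's own z axis and vertical below 0.1 rad) or (distance between mould3_c and seat3_home below 0.006 m and angle between mould3_c's own z axis and vertical below 0.1 rad) or (distance between mould3_c and seat4_home below 0.006 m and angle between mould3_c's own z axis and vertical below 0.1 rad)) and ((distance between mould4_c and seat1_home below 0.006 m and angle between mould4_c's own z axis and vertical below 0.1 rad) or (distance between mould4_c and seat2_home below 0.006 m and angle between mould4_c's own z axis and vertical below 0.1 rad) or (distance between mould4_c and seat3_home below 0.006 m and angle between mould4_c's own z axis and vertical below 0.1 rad) or (distance between mould4_c and seat4_home below 0.006 m and angle between mould4_c's own z axis and vertical below 0.1 rad)) and horizontal distance between bar_c and holder_home below 0.01 m and z of bar_c in the frame of holder_home between -0.006 and 0.006 m and x of bar_square in the frame of holder_home above 0.066 m and angle between bar_c's own z axis and vertical below 0.1 rad and x of scraper_c in the frame of bay between -0.016 and 0.016 m and y of scraper_c in the frame of bay between -0.022 and 0.022 m and z of scraper_c in the frame of bay between 0.024 and 0.036 m and angle between scraper_c's own z axis and vertical below 0.12 rad and linear speed of each of mould1, mould2, mould3, mould4, bar, scraper below 0.03 m/s); the robot touches nothing.
It fails at once if the fingers touch a flake (contact force between the fingers and chip1 above 0.5 N or contact force between the fingers and chip2 above 0.5 N or contact force between the fingers and chip3 above 0.5 N or contact force between the fingers and chip4 above 0.5 N or contact force between the fingers and chip5 above 0.5 N).
It fails at once if a bystander (white cup, bowl or jar) is shifted by more than 5 cm (distance of any of cup_b, bowl, jar from where it was at the start of the episode above 0.05 m).
Of chip1, chip2, chip3, chip4, chip5 only 3 to 5 are there at a start; the rules pass over those that are not, and their reading is None.
Of mould1, mould2, mould3, mould4 only 3 to 4 are there at a start; the rules pass over those that are not, and their reading is None.
At some moment in a run one of mould1, mould2, mould3, mould4 may be knocked a few centimetres aside while the robot is not near it.
It also fails if it takes over 192 s, if anything falls off the work surface, if the arm or the gripper's body presses on something with over 40 N, if the wrist force passes 120 N, or if a joint passes its speed limit or range.

### The arm

A 6-joint arm with a two-finger parallel gripper is mounted at the origin on the work surface. World frame = base frame: x ahead of the robot, y to its left, z up, the work surface at z = 0. Lengths are in m, angles in degrees, forces in N, time in s.
With the tool pointing down it reaches from about 0.4 to 0.825 m from the base axis. Payload 7 kg.
Tool frame: the origin (TCP) lies midway between the tips of the shut fingers; the grasp point (between the pads) lies 19 mm behind it; x points along the fingers, z is the direction in which the jaws open and shut, and the axes are right-handed (so a half turn about x gives the same grasp; the last joint's range is limited). The gripper opens to 88 mm and grips with 3 to 60 N. Pads are 19 mm wide; open, the fingers measure 130 mm over their backs; the gripper's body (78 mm by 193 mm) begins 47 mm behind the grasp point.
Start: joints at [-50.701, 20.546, 0.682, 0, -70.136, -16.507], TCP at [0.261, -0.622, 0.227] pointing down, gripper open.
Joint ranges: [-176.03, 176.03], [-82.01, 121.73], [-58.28, 71.71], [-173.87, 95.51], [-174.79, -0.11], [-173.66, 173.66]. Speed limits (degrees/s): [136.94, 136.94, 172.46, 180, 180, 180].

### API

Orientations are given as [roll, pitch, yaw] about the fixed x, y, z axes, in that order (R = Rz(yaw) Ry(pitch) Rx(roll)).
In Python, from plant import ctrl gives the robot as it stands. The module is installed in compiled form; this text tells all that it offers.
- The arm moves only by the tool servo_tool, never from a script. Its argument "deltas" is a list of rows, each a list of 3 entries, a list of its own where there are three numbers: the turn, a rotation vector about the tool's x, y, z in degrees, then the shift along the tool's x, y, z in cm, then the finger opening in cm, from 0 to 8.76. A call has 1 to 5 rows; each row is the pose to reach, as a shift and turn from the pose measured when the call began, along the tool's axes at that moment; what a row does not reach only later rows make up. A row lasts 1/10 s, in which the tool goes at most 50 mm and 8.59 degrees, less where a joint would pass 70% of its speed; a pose out of reach is approached as far as the arm can. A call with a gripper value outside its range is refused whole. The fingers move at their own pace and stop on an object; the grip force is fixed at half the most. Time passes only in rows, so rows that repeat a pose let the fingers close. It gives the time, the measured TCP pose, the force and the opening at its end, in the units of the state.
- ctrl.get_obs(): the state, without advancing time (a new reading comes with each control period).
- ctrl.snapshot(name): name is "side" or "top"; returns a dict with "image" (400x640x3 uint8, red, green, blue), "vertical_fov" (degrees; the focal length in pixels is half the picture's height over the tangent of half this angle, whatever the lens; pixels are square), "cx", "cy" (the principal point, pixels), "rvec" (rotation vector, rad) and "tvec" (3), from world to camera coordinates, as OpenCV has them. Camera axes: x right, y down, z forward; pixel columns grow to the right and rows downward; lengths in m; the calibration is good to about 2 mm. A picture is of the moment at which its call begins. There is no depth.
- ctrl.close_job(): hands the job in, once; it reports no verdict.
The state is a dict: "clock": time; "joint_pos": joint angles; "qvel": joint speeds; "tau": joint torques, N m; "tool_pos": TCP position; "orientation": TCP orientation; "force": force on the tool from outside, world axes, zero at the start; "moment": the same for the moment, N m; "opening": finger opening in m.
Only numpy, scipy, OpenCV 4.12 (cv2) and the standard library are available. Lean on these libraries where they do the work, as an engineer would, in place of code of your own. Each camera call takes 0.05 s, during which the arm holds its last target. There are 200 camera calls.

## Working session

There is one attempt and no reset: what is moved stays moved. The work goes in short steps, Python scripts to look and compute and a tool call to move; the robot and the scene stay as the last step left them, time stands still between calls to the robot, and variables do not carry over. Pictures are saved under pics/ and viewed, on a budget of 14 in all, crops included, one or two more only if the job needs it, and the job is handed in when it is done.

Besides the shell and the picture viewer there is one more tool, called as a command line: name --argument value ..., lists and objects as JSON in quotes. servo_tool: Moves the arm, as the interface text tells. Its arguments: {"type":"object","properties":{"deltas":{"type":"array","items":{"type":"array"}}},"required":["deltas"]}

```bash
mkdir -p pics; cat > h.py <<'E'
import numpy as np, cv2
from plant import ctrl
from scipy.spatial.transform import Rotation as R
def snap(n,f=None):
    s=ctrl.snapshot(n)
    if f: cv2.imwrite('pics/'+f,cv2.cvtColor(s['image'],cv2.COLOR_RGB2BGR))
    np.save(f'last_{n}.npy',s,allow_pickle=True); return s
def last(n): return np.load(f'last_{n}.npy',allow_pickle=True).item()
def ray(s,u,v):
    f=200/np.tan(np.radians(s['vertical_fov'])/2); Rm=cv2.Rodrigues(np.array(s['rvec'],float))[0]
    c=-Rm.T@np.array(s['tvec'],float).ravel(); d=Rm.T@np.array([(u-s['cx'])/f,(v-s['cy'])/f,1]); return c,d
def onz(s,u,v,z):
    c,d=ray(s,u,v); return c+d*(z-c[2])/d[2]
def proj(s,p):
    f=200/np.tan(np.radians(s['vertical_fov'])/2); Rm=cv2.Rodrigues(np.array(s['rvec'],float))[0]
    q=Rm@np.array(p,float)+np.array(s['tvec'],float).ravel(); return q[:2]/q[2]*f+[s['cx'],s['cy']]
E
python3 - <<'E'
from h import *
for n in('top','side'):
    s=snap(n,n+'0.png'); print(n,{k:v for k,v in s.items() if k!='image'},ray(s,320,200))
print(ctrl.get_obs())
E
```

```text
top {'vertical_fov': 53.45526495454353, 'cx': 320.7836105075754, 'cy': 202.22494507572284, 'rvec': array([ 2.13954251, -2.14950852,  0.14185996]), 'tvec': array([-0.00266187,  0.56174333,  1.14836018])} (array([ 0.39519521, -0.01501134,  1.21568465]), array([ 0.14574182,  0.01014202, -0.9892885 ]))
side {'vertical_fov': 42.350747615313104, 'cx': 317.33647529549216, 'cy': 187.28316761899455, 'rvec': array([ 0.51341282, -2.70011935,  1.22326039]), 'tvec': array([0.51424384, 0.18705149, 1.18874987])} (array([0.22090572, 0.90684535, 0.917275  ]), array([ 0.24634309, -0.69075177, -0.68030169]))
{'clock': 0.1, 'joint_pos': array([-5.06993384e+01,  2.05866282e+01,  6.36658804e-01, -1.60115240e-02,
       -7.01360980e+01, -1.65056373e+01]), 'qvel': array([ 0.00816414,  0.01508222,  0.03431403,  0.19084301, -0.04188014,
       -0.00773873]), 'tau': array([-3.94386749e-03, -5.84162951e+01,  2.93747771e+01,  7.01545537e+00,
        1.01248693e-02, -7.91937191e-05]), 'tool_pos': array([ 0.26128802, -0.62188228,  0.22571178]), 'orientation': array([  6.5866423 ,  89.91262585, 119.37621478]), 'force': array([-0.9635685 ,  0.7148    , -0.82940554]), 'moment': array([ 0.00854042, -0.00162697,  0.04535086]), 'opening': 0.08775454287347217}
```

View pics/top0.png

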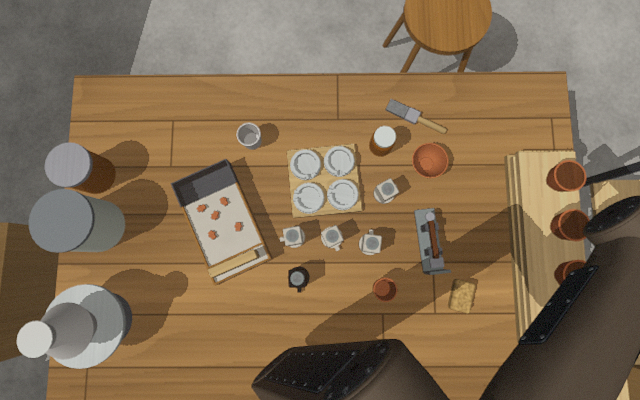

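View pics/side0.png

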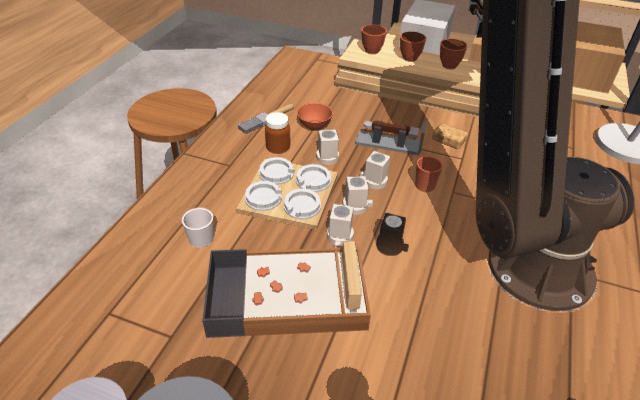

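Top view, with pixels: white moulds at (293,237), (332,236), (372,243) and (386,190). The black look-alike at (298,278) is not to be touched. Slab with 5 flakes around (215,215), scraper at (233,264), trough at (203,183). Seats at (305,163), (340,160), (309,197) and (343,194). Bar in its holder at (432,240). Bystanders are the white cup (248,135), jar (383,140) and bowl (430,160); the small red cup at (384,288) and the putty knife are also off limits. One close crop to check the choices.

```bash
python3 - <<'E'
from h import *
im=cv2.cvtColor(last('top')['image'],cv2.COLOR_RGB2BGR)
c=cv2.resize(im[145:290,270:460],None,fx=4.2,fy=4.1,interpolation=cv2.INTER_CUBIC); print(c.shape); cv2.imwrite('pics/c1.png',c)
c=cv2.resize(im[150:290,165:305],None,fx=4.2,fy=4.2,interpolation=cv2.INTER_CUBIC); print(c.shape); cv2.imwrite('pics/c2.png',c)
E
```

```text
(594, 798, 3)
(588, 588, 3)
```

View pics/c1.png

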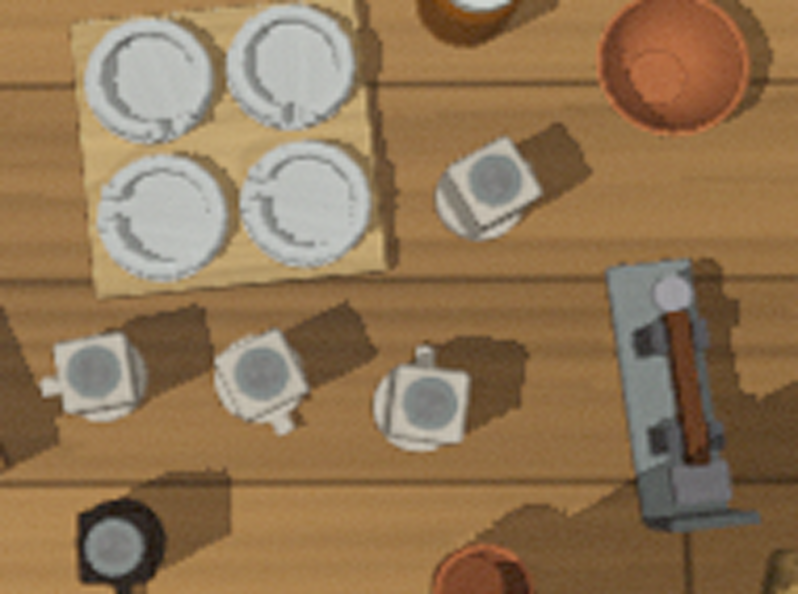

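View pics/c2.png

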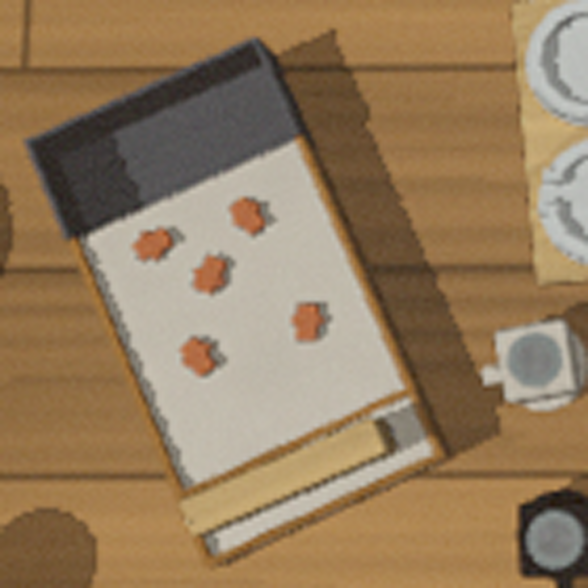

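Choice confirmed: four white moulds, with their keys visible on three, and five flakes. The keyways face down on the two far seats and left on the two near seats. Measuring next.

```bash
cat > meas.py <<'E'
from h import *
def circ(s,u,v,r=11):
    im=s['image'].astype(int); h=[]
    yy,xx=np.mgrid[0:400,0:640]; m=((xx-u)**2+(yy-v)**2<r*r)
    R_,G,B=im[...,0],im[...,1],im[...,2]
    g=m&(abs(R_-B)<25)&(R_>90)&(R_<178)&(B>=R_-8)
    n,l,st,c=cv2.connectedComponentsWithStats(g.astype(np.uint8))
    k=1+np.argmax(st[1:,4]); return c[k],st[k,4]
E
python3 - <<'E'
from meas import *
t=last('top'); s=last('side')
im=t['image']; print('px', im[236,293],im[236,299],im[247,296],im[226,306])
for uv,uv2 in (((293,236),(343,211)),((332,235),(357,184)),((372.5,243),(377,158)),((388,189),(328,134))):
    (c,a),(c2,a2)=circ(t,*uv),circ(s,*uv2); p=onz(t,*c,.082); q=onz(s,*c2,.082); print('mould',c.round(1),a,p.round(4),c2.round(1),a2,q.round(4))
f=lambda x,y:(165+(x+.5)/4.2-.5,150+(y+.5)/4.2-.5)
for n,pt,z in(('edgeL',(85,237),.045),('edgeR',(303,140),.045),('ridgeL',(187,490),.051),('ridgeR',(408,393),.051),('scr1',(182,500),.105),('scr2',(378,420),.105),('scr3',(388,450),.105),('scr4',(190,530),.105)):
    print(n,onz(t,*f(*pt),z).round(4))
hsv=cv2.cvtColor(im,cv2.COLOR_RGB2HSV)
m=((hsv[...,0]<12)&(hsv[...,1]>120)&(im[...,0]>150)).astype(np.uint8); m[:190]=0;m[245:]=0;m[:,:190]=0;m[:,250:]=0
n,l,st,c=cv2.connectedComponentsWithStats(m)
for k in range(1,n):
    if st[k,4]>8: print('chip',c[k].round(1),st[k,4],onz(t,*c[k],.053).round(4))
g=lambda x,y:(270+(x+.5)/4.2-.5,145+(y+.5)/4.1-.5)
for n,pt,z in(('boardTL',(72,22),.018),('boardTR',(357,0),.018),('boardBL',(98,298),.018),('boardBR',(385,270),.018),('kTL',(168,128),.038),('kTR',(290,115),.038),('kBL',(108,200),.038),('kBR',(252,190),.038),
 ('ringTL',(149,79),.038),('ringTR',(291,66),.038),('ringBL',(163,216),.038),('ringBR',(307,204),.038),
 ('barA',(675,293),.057),('barB',(702,480),.057),('stock1',(667,313),.069),('stock2',(688,312),.069),('stock3',(686,464),.069),('stock4',(708,462),.069),('hbase',(609,268),.010),('hbase2',(690,262),.010),
 ('m3key',(424,348),.014),('m1key',(44,386),.014),('m2key',(286,432),.014)): print(n,onz(t,*g(*pt),z).round(4))
E
```

```text
px [128 128 126] [189 184 171] [163 147 128] [106  82  49]
mould [291.9 235.3] 131 [0.461  0.0771 0.082 ] [341.2 211.1] 114 [0.4641 0.0756 0.082 ]
mould [331.9 235.6] 129 [ 0.4595 -0.037   0.082 ] [356.7 181.5] 91 [ 0.463  -0.0388  0.082 ]
mould [372. 243.] 136 [ 0.4382 -0.1504  0.082 ] [377.8 157.4] 86 [ 0.4412 -0.1524  0.082 ]
mould [387.5 188.5] 120 [ 0.5948 -0.1988  0.082 ] [328.  133.8] 72 [ 0.5986 -0.2014  0.082 ]
edgeL [0.5516 0.4001 0.045 ]
edgeR [0.6207 0.2468 0.045 ]
ridgeL [0.374  0.3195 0.051 ]
ridgeR [0.4401 0.1676 0.051 ]
scr1 [0.3685 0.307  0.105 ]
scr2 [0.4203 0.1788 0.105 ]
scr3 [0.4006 0.1718 0.105 ]
scr4 [0.349  0.3011 0.105 ]
chip [223.2 200.8] 32 [0.5655 0.2839 0.053 ]
chip [200.8 207.8] 32 [0.5452 0.3498 0.053 ]
chip [214.4 215.2] 31 [0.5228 0.3088 0.053 ]
chip [237.5 226.4] 35 [0.4894 0.2394 0.053 ]
chip [211.4 234.4] 32 [0.4663 0.3155 0.053 ]
boardTL [0.7292 0.0999 0.018 ]
boardTR [ 0.745 -0.111  0.018]
boardBL [0.5191 0.0795 0.018 ]
boardBR [ 0.5388 -0.1279  0.018 ]
kTL [0.6427 0.0282 0.038 ]
kTR [ 0.652  -0.0597  0.038 ]
kBL [0.5891 0.0711 0.038 ]
kBR [ 0.596 -0.032  0.038]
ringTL [0.6798 0.0419 0.038 ]
ringTR [ 0.689  -0.0608  0.038 ]
ringBL [0.5771 0.0318 0.038 ]
ringBR [ 0.5854 -0.0712  0.038 ]
barA [ 0.5166 -0.3257  0.057 ]
barB [ 0.3846 -0.3385  0.057 ]
stock1 [ 0.5012 -0.3164  0.069 ]
stock2 [ 0.5019 -0.3308  0.069 ]
stock3 [ 0.3958 -0.3248  0.069 ]
stock4 [ 0.3971 -0.3398  0.069 ]
hbase [ 0.5405 -0.2912  0.01  ]
hbase2 [ 0.5447 -0.3501  0.01  ]
m3key [ 0.4813 -0.1552  0.014 ]
m1key [0.4546 0.1182 0.014 ]
m2key [ 0.4202 -0.0553  0.014 ]
```

```bash
python3 - <<'E'
from h import *
im=cv2.cvtColor(last('side')['image'],cv2.COLOR_RGB2BGR)
c=cv2.resize(im[90:260,235:435],None,fx=4,fy=3.5,interpolation=cv2.INTER_CUBIC); print(c.shape); cv2.imwrite('pics/c3.png',c)
E
```

```text
(595, 800, 3)
```

View pics/c3.png

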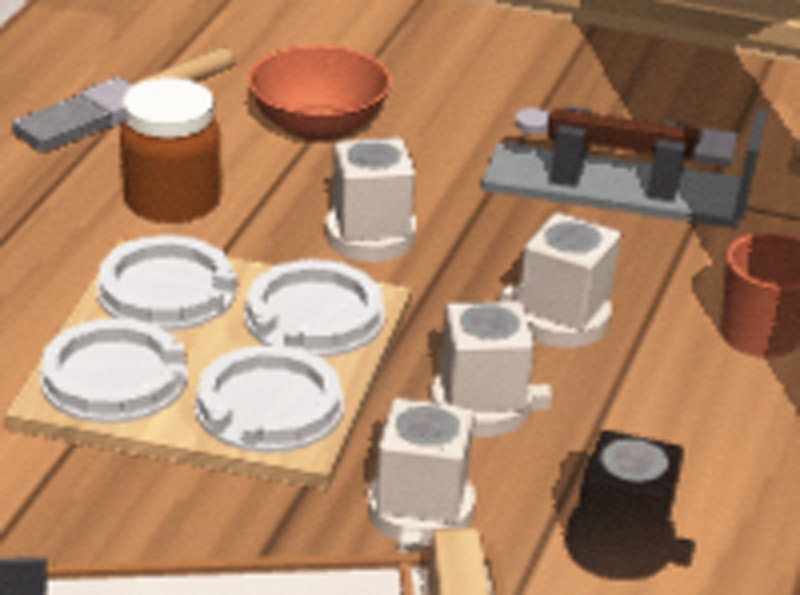

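```bash
cat > plan.py <<'E'
from h import *
def RT(yaw): 
    y=np.radians(yaw);c,s=np.cos(y),np.sin(y); return np.array([[0,-s,c],[0,c,s],[-1,0,0.]])
def yawnow():
    o=ctrl.get_obs(); M=R.from_euler('xyz',o['orientation'],degrees=True).as_matrix(); return o,M,np.degrees(np.arctan2(M[1,2],M[0,2]))
def plan(wps):
    """wps: (x,y,z,jawyaw,opening_cm); prints one call line per waypoint"""
    o,M,y=yawnow(); p=o['tool_pos']; print('t %.1f'%o['clock'],'tcp',p.round(4),'jaw %.1f'%y,'q',o['joint_pos'].round(0),'F',o['force'].round(1),'op %.4f'%o['opening'])
    for x,yy,z,yw,op in wps:
        q=np.array([x,yy,z]); T=RT(yw)
        rv=np.degrees(R.from_matrix(M.T@T).as_rotvec()); d=M.T@(q-p)*100
        n=max(np.linalg.norm(q-p)/.05,np.linalg.norm(rv)/8.59)
        print([[float(a) for a in rv.round(1)],[float(a) for a in d.round(2)],op],'rows %.1f'%n); M,p=T,q
E
python3 - <<'E'
from plan import *
plan([])
for d in (0,180): plan([(.3846,.2397,.20,24+d,8.7)])
t=last('top'); s=last('side'); rows=[]
for v in (t,s):
    im=cv2.cvtColor(v['image'],cv2.COLOR_RGB2BGR)
    for n,c in dict(TL=(.6798,.0419),TR=(.689,-.0608),BL=(.5771,.0318),BR=(.5854,-.0712)).items():
        c=np.array(c)
        # centre: neutral bright mask -> outer contour ellipse
        u=proj(v,[*c,.038]); R_=v['image'].astype(int); m=((R_[...,0]-R_[...,2]<45)&(R_[...,0]>95)).astype(np.uint8)
        yy,xx=np.mgrid[0:400,0:640]; m[(xx-u[0])**2+(yy-u[1])**2>(19 if v is t else 26)**2]=0
        cn=max(cv2.findContours(m,0,1)[0],key=cv2.contourArea); e=cv2.fitEllipse(cv2.convexHull(cn)); ce=onz(v,*e[0],.036)
        print(n,'ellipse',np.round(e[0]+e[1],1),ce.round(4))
        ang=np.radians(np.arange(0,360,.5)); mx=np.zeros((14,720),np.float32); my=mx.copy()
        for i,r in enumerate(np.linspace(.032,.045,14)):
            for j,a in enumerate(ang): mx[i,j],my[i,j]=proj(v,[ce[0]+r*np.cos(a),ce[1]+r*np.sin(a),.038])
        st=cv2.resize(cv2.remap(im,mx,my,cv2.INTER_CUBIC),(720,60)); rows+=[st,np.zeros((6,720,3),np.uint8)]
o=np.vstack(rows)
for a in range(0,720,60): o[:,a]=(0,0,255)
cv2.imwrite('pics/polar.png',o)
E
```

```text
t 0.1 tcp [ 0.2613 -0.6219  0.2257] jaw 112.8 q [-51.  21.   1.  -0. -70. -17.] F [-1.   0.7 -0.8] op 0.0878
t 0.1 tcp [ 0.2613 -0.6219  0.2257] jaw 112.8 q [-51.  21.   1.  -0. -70. -17.] F [-1.   0.7 -0.8] op 0.0878
[[88.8, 0.1, -0.1], [2.68, -44.74, 74.65], 8.7] rows 17.4
t 0.1 tcp [ 0.2613 -0.6219  0.2257] jaw 112.8 q [-51.  21.   1.  -0. -70. -17.] F [-1.   0.7 -0.8] op 0.0878
[[-91.2, 0.1, 0.1], [2.68, -44.74, 74.65], 8.7] rows 17.4
TL ellipse [305.3 164.3  30.7  31.1] [0.679  0.0415 0.036 ]
TR ellipse [338.9 160.8  30.8  31.4] [ 0.6893 -0.0608  0.036 ]
BL ellipse [308.3 197.6  31.1  31.6] [0.5763 0.0321 0.036 ]
BR ellipse [342.5 194.1  31.   31.7] [ 0.5864 -0.0705  0.036 ]
TL ellipse [265.3 188.8  39.6  46.5] [0.6848 0.0256 0.036 ]
TR ellipse [274.8 175.1  35.8  38.8] [ 0.685  -0.0334  0.036 ]
BL ellipse [304.4 197.   40.   46.6] [0.5805 0.0166 0.036 ]
BR ellipse [312.4 182.1  36.4  38.2] [ 0.5828 -0.0445  0.036 ]
```

View pics/polar.png

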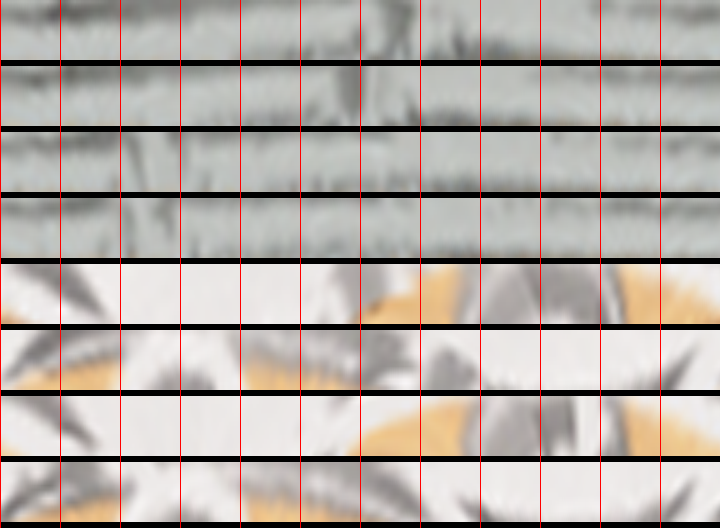

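```bash
python3 - <<'E'
from plan import *
plan([(.38,-.45,.24,137,8.7),(.50,-.28,.24,160,8.7),(.52,-.08,.24,190,8.7),(.49,.10,.22,204,8.7),(.3846,.2397,.16,204,8.7),(.3846,.2397,.11,204,8.7)])
out=[]
for n in('top','side'):
    v=last(n); mx=np.zeros((480,400),np.float32); my=mx.copy()
    for i in range(480):
        for j in range(400): mx[i,j],my[i,j]=proj(v,[.745-i*.0005*.96,.115-j*.00065*.96 if 0 else .08-(j-66)*.0005,.038])
    out.append(cv2.remap(cv2.cvtColor(v['image'],cv2.COLOR_RGB2BGR),mx,my,cv2.INTER_CUBIC))
cv2.imwrite('pics/rect.png',np.hstack(out))
E
```

```text
t 0.1 tcp [ 0.2613 -0.6219  0.2257] jaw 112.8 q [-51.  21.   1.  -0. -70. -17.] F [-1.   0.7 -0.8] op 0.0878
[[-24.2, 0.1, 0.0], [-1.41, -17.6, 11.25], 8.7] rows 4.2
[[-23.0, 0.0, 0.0], [0.0, -20.62, 2.82], 8.7] rows 4.2
[[-30.0, 0.0, 0.0], [0.0, -19.48, 4.96], 8.7] rows 4.0
[[-14.0, 0.0, 0.0], [2.0, -18.25, -0.17], 8.7] rows 3.7
[[0.0, 0.0, 0.0], [6.0, -17.05, 3.95], 8.7] rows 3.7
[[0.0, 0.0, 0.0], [5.0, 0.0, 0.0], 8.7] rows 1.0
```

View pics/rect.png

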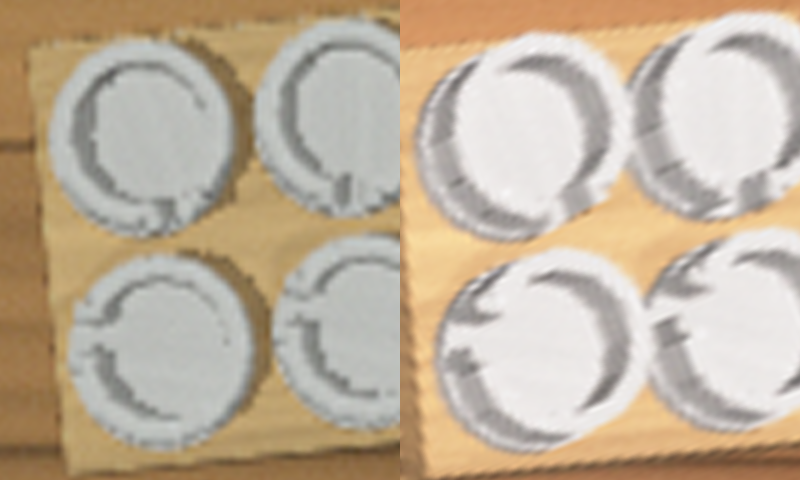

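Rectified at wall height: the board is turned 5.5° with its centre near (0.633,-0.015). The keyways are at about 204° (TL), 181° (TR), 78° (BL) and 74° (BR). Moving to the scraper next.

servo_tool --deltas '[[[-24.2, 0.1, 0], [-1.4, -17.6, 11.25], 8.7], [[-24.2, 0.1, 0], [-1.4, -17.6, 11.25], 8.7], [[-24.2, 0.1, 0], [-1.4, -17.6, 11.25], 8.7], [[-24.2, 0.1, 0], [-1.4, -17.6, 11.25], 8.7], [[-24.2, 0.1, 0], [-1.4, -17.6, 11.25], 8.7]]'

```text
clock: 0.6
tool_pos: [0.3822, -0.4467, 0.2404]
orientation: [-135.3, 89.9, 1.9]
force: [0.2, 0.2, 0.3]
opening: 0.0869
```

servo_tool --deltas '[[[-23, 0, 0], [0, -20.6, 2.8], 8.7], [[-23, 0, 0], [0, -20.6, 2.8], 8.7], [[-23, 0, 0], [0, -20.6, 2.8], 8.7], [[-23, 0, 0], [0, -20.6, 2.8], 8.7], [[-23, 0, 0], [0, -20.6, 2.8], 8.7]]'

```text
clock: 1.1
tool_pos: [0.5037, -0.2734, 0.2402]
orientation: [-143.7, 89.9, 16.7]
force: [0.0, 0.4, -1.3]
opening: 0.087
```

servo_tool --deltas '[[[-30, 0, 0], [0, -19.5, 5], 8.7], [[-30, 0, 0], [0, -19.5, 5], 8.7], [[-30, 0, 0], [0, -19.5, 5], 8.7], [[-30, 0, 0], [0, -19.5, 5], 8.7], [[-30, 0, 0], [0, -19.5, 5], 8.7]]'

```text
clock: 1.6
tool_pos: [0.5224, -0.0693, 0.2402]
orientation: [-157.3, 89.9, 33.4]
force: [-0.1, -0.5, 0.6]
opening: 0.0873
```

servo_tool --deltas '[[[-14, 0, 0], [2, -18.2, -0.2], 8.7], [[-14, 0, 0], [2, -18.2, -0.2], 8.7], [[-14, 0, 0], [2, -18.2, -0.2], 8.7], [[-14, 0, 0], [2, -18.2, -0.2], 8.7], [[-14, 0, 0], [2, -18.2, -0.2], 8.7]]'

```text
clock: 2.1
tool_pos: [0.4899, 0.1125, 0.2197]
orientation: [-155.2, 89.9, 49.7]
force: [0.5, -0.2, -0.1]
opening: 0.087
```

```bash
python3 - <<'E'
from plan import *
plan([(.3855,.239,.13,204,8.7),(.3855,.239,.076,204,8.7)])
E
```

```text
t 2.1 tcp [0.4899 0.1125 0.2197] jaw -155.1 q [ 35.   4. -21.  -0. -64. -10.] F [ 0.5 -0.2 -0.1] op 0.0870
[[0.9, -0.1, 0.0], [8.98, -15.87, 4.16], 8.7] rows 3.7
[[0.0, 0.0, 0.0], [5.4, 0.0, 0.0], 8.7] rows 1.1
```

servo_tool --deltas '[[[0.9, -0.1, 0], [9, -15.9, 4.2], 5], [[0.9, -0.1, 0], [9, -15.9, 4.2], 5], [[0.9, -0.1, 0], [9, -15.9, 4.2], 5], [[0.9, -0.1, 0], [9, -15.9, 4.2], 5], [[0.9, -0.1, 0], [9, -15.9, 4.2], 5]]'

```text
clock: 2.6
tool_pos: [0.3827, 0.2393, 0.1276]
orientation: [14.1, 89.8, -141.8]
force: [0.3, -0.6, 0.1]
opening: 0.0531
```

```bash
python3 - <<'E'
from plan import *
snap('side','s1.png'); snap('top')
plan([(.3855,.239,.076,204,5)])
a=cv2.imread('pics/s1.png'); cv2.imwrite('pics/s1c.png',cv2.resize(a[200:350,190:390],None,fx=4,fy=4,interpolation=cv2.INTER_CUBIC))
E
```

```text
t 2.7 tcp [0.3851 0.2388 0.1296] jaw -156.0 q [ 57.   5. -34.  -0. -51. -33.] F [ 0.4 -0.1  0.4] op 0.0509
[[0.0, 0.1, -0.0], [5.36, -0.0, -0.06], 5] rows 1.1
```

View pics/s1c.png

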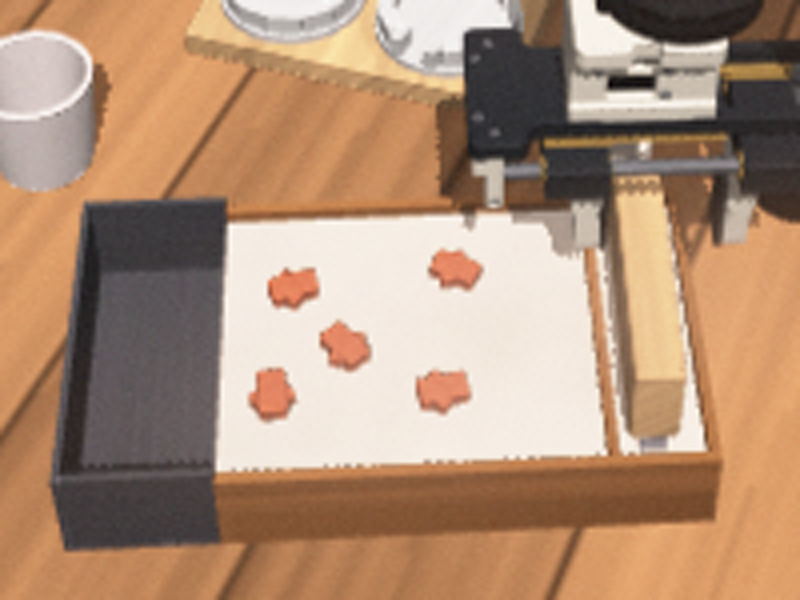

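Side view: the open fingers straddle the scraper, at crop (585,225) and (735,220). All 5 flakes lie clear of them. I'll check the scraper's near end in this view against the top-view measurement.

```bash
python3 - <<'E'
from plan import *
s=last('side'); f=lambda x,y:(190+(x+.5)/4-.5,200+(y+.5)/4-.5)
a=np.array([.3846,.2397]); d=np.radians(24); print('pred near end',a+.07*np.array([-np.sin(d),np.cos(d)]))
print('seen',onz(s,*f(628,382),.105),onz(s,*f(685,375),.105))
for n,p in(('edge near',(218,470)),('edge far',(228,222)),('ridge near',(606,452)),('ridge far',(585,250))): print(n,onz(s,*f(*p),.045).round(4))
E
```

```text
pred near end [0.35612843 0.30364818]
seen [0.37193164 0.31421496 0.105     ] [0.3476573  0.30002991 0.105     ]
edge near [0.5548 0.3966 0.045 ]
edge far [0.6235 0.2503 0.045 ]
ridge near [0.3796 0.3152 0.045 ]
ridge far [0.4333 0.1953 0.045 ]
```

servo_tool --deltas '[[[0, 0.1, 0], [5.35, 0, -0.05], 5], [[0, 0.1, 0], [5.35, 0, -0.05], 5], [[0, 0.1, 0], [5.35, 0, -0.05], 5]]'

```text
clock: 3.0
tool_pos: [0.3859, 0.2374, 0.076]
orientation: [48.0, 89.8, -108.1]
force: [1.1, -0.5, 1.2]
opening: 0.0507
```

servo_tool --deltas '[[[0, 0, 0], [0, 0, 0], 1], [[0, 0, 0], [0, 0, 0], 1], [[0, 0, 0], [0, 0, 0], 1], [[0, 0, 0], [0, 0, 0], 1], [[0, 0, 0], [0, 0, 0], 1]]'

```text
clock: 3.5
tool_pos: [0.3864, 0.2378, 0.077]
orientation: [72.3, 89.9, -83.7]
force: [-0.6, -0.2, 6.2]
opening: 0.0259
```

```bash
python3 - <<'E'
from plan import *
plan([])
E
```

```text
t 3.5 tcp [0.3864 0.2378 0.077 ] jaw -156.0 q [ 57.   9. -38.   0. -43. -33.] F [-0.6 -0.2  6.2] op 0.0259
```

```bash
python3 - <<'E'
from plan import *
plan([(.3864,.2378,.093,204,1),(.4281,.2516,.093,204.3,1),(.4281,.2516,.078,204.3,1),(.6031,.3306,.078,204.3,1)])
E
```

```text
t 3.5 tcp [0.3864 0.2378 0.077 ] jaw -156.0 q [ 57.   9. -38.   0. -43. -33.] F [-0.6 -0.2  6.2] op 0.0259
[[-0.0, 0.0, -0.1], [-1.6, 0.0, -0.0], 1] rows 0.3
[[-0.3, 0.0, 0.0], [0.0, 0.44, -4.37], 1] rows 0.9
[[0.0, 0.0, 0.0], [1.5, 0.0, 0.0], 1] rows 0.3
[[0.0, 0.0, 0.0], [0.0, 0.0, -19.2], 1] rows 3.8
```

servo_tool --deltas '[[[0, 0, 0], [-0.8, 0, 0], 1], [[0, 0, 0], [-1.6, 0, 0], 1], [[0, 0, 0], [-1.6, 0, 0], 1]]'

```text
clock: 3.8
tool_pos: [0.3868, 0.2385, 0.0943]
orientation: [147.7, 89.9, -8.3]
force: [-0.9, -0.2, -1.5]
opening: 0.026
```

```bash
python3 - <<'E'
from plan import *
plan([(.4281,.2516,.093,204.3,1),(.4281,.2516,.078,204.3,1),(.6031,.3306,.078,204.3,1)])
E
```

```text
t 3.8 tcp [0.3868 0.2385 0.0943] jaw -156.0 q [ 57.   8. -37.   0. -46. -33.] F [-0.9 -0.2 -1.5] op 0.0260
[[-0.3, -0.1, -0.0], [0.13, 0.48, -4.3], 1] rows 0.9
[[0.0, 0.0, 0.0], [1.5, 0.0, 0.0], 1] rows 0.3
[[0.0, 0.0, 0.0], [0.0, 0.0, -19.2], 1] rows 3.8
```

servo_tool --deltas '[[[-0.3, 0, 0], [0.1, 0.2, -2.2], 1], [[-0.3, 0, 0], [0.1, 0.5, -4.3], 1], [[-0.3, 0, 0], [0.1, 0.5, -4.3], 1], [[-0.3, 0, 0], [0.1, 0.5, -4.3], 1]]'

```text
clock: 4.2
tool_pos: [0.4279, 0.2511, 0.0929]
orientation: [100.5, 89.9, -55.2]
force: [-0.3, -0.3, -1.5]
opening: 0.026
```

servo_tool --deltas '[[[0, 0, 0], [0.7, 0, 0], 1], [[0, 0, 0], [1.4, 0, 0], 1], [[0, 0, 0], [1.4, 0, 0], 1]]'

```text
clock: 4.5
tool_pos: [0.4268, 0.2502, 0.0776]
orientation: [42.8, 89.8, -113.0]
force: [-0.0, 0.0, -1.9]
opening: 0.0257
```

```bash
python3 - <<'E'
from plan import *
snap('side','s2.png'); snap('top')
plan([(.4281,.2516,.0775,204.3,1),(.6031,.3306,.0775,204.3,1)])
a=cv2.imread('pics/s2.png'); cv2.imwrite('pics/s2c.png',cv2.resize(a[220:350,190:390],None,fx=3.5,fy=3.5,interpolation=cv2.INTER_CUBIC))
E
```

```text
t 4.6 tcp [0.4275 0.2508 0.0785] jaw -155.7 q [ 53.  13. -33.   0. -45. -29.] F [-0.3 -0.4 -1.2] op 0.0259
[[-0.0, 0.0, -0.1], [0.1, -0.05, -0.09], 1] rows 0.0
[[0.0, 0.0, 0.0], [0.0, 0.0, -19.2], 1] rows 3.8
```

View pics/s2c.png

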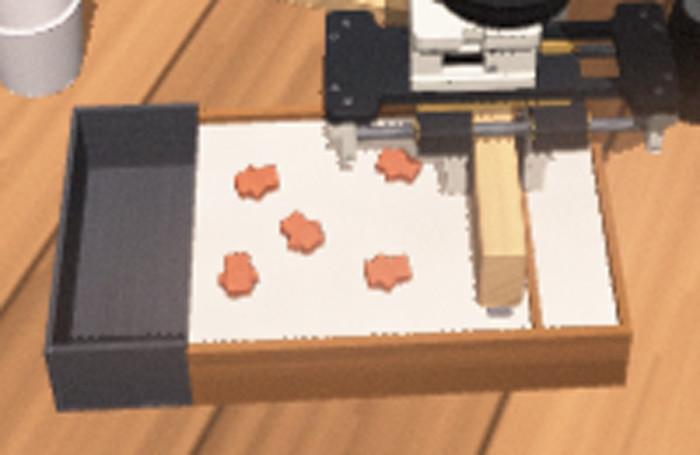

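The scraper, at crop (500,230), stands upright just ahead of the ridge with every flake in front of it. Sweeping now.

servo_tool --deltas '[[[0, 0, 0], [0.1, 0, -1], 1], [[0, 0, 0], [0.1, 0, -2.2], 1], [[0, 0, 0], [0.1, 0, -3.4], 1], [[0, 0, 0], [0.1, 0, -4.6], 1], [[0, 0, 0], [0.1, 0, -5.8], 1]]'

```text
clock: 5.1
tool_pos: [0.4816, 0.2751, 0.0774]
orientation: [68.7, 89.9, -87.1]
force: [0.4, -1.1, -2.8]
opening: 0.026
```

servo_tool --deltas '[[[0, 0, 0], [0, 0, -1.2], 1], [[0, 0, 0], [0, 0, -2.4], 1], [[0, 0, 0], [0, 0, -3.6], 1], [[0, 0, 0], [0, 0, -4.8], 1], [[0, 0, 0], [0, 0, -6], 1]]'

```text
clock: 5.6
tool_pos: [0.5372, 0.3, 0.0772]
orientation: [61.1, 89.9, -94.6]
force: [-0.0, -0.0, -2.5]
opening: 0.0263
```

```bash
python3 - <<'E'
from plan import *
plan([(.6031,.3306,.078,204.3,1)])
E
```

```text
t 5.6 tcp [0.5372 0.3    0.0772] jaw -155.8 q [ 47.  23. -18.   0. -50. -23.] F [-0.  -0.  -2.5] op 0.0263
[[-0.1, 0.1, -0.1], [-0.09, -0.08, -7.27], 1] rows 1.5
```

servo_tool --deltas '[[[0, 0, 0], [-0.05, 0, -1], 1], [[0, 0, 0], [-0.05, 0, -2], 1], [[0, 0, 0], [-0.05, 0, -3], 1], [[0, 0, 0], [-0.05, 0, -4], 1], [[0, 0, 0], [-0.05, 0, -5], 1]]'

```text
clock: 6.1
tool_pos: [0.5837, 0.321, 0.0779]
orientation: [77.7, 89.9, -78.0]
force: [-0.2, 0.1, -1.8]
opening: 0.0258
```

servo_tool --deltas '[[[0, 0, 0], [0, 0, -1], 1], [[0, 0, 0], [0, 0, -2.1], 1], [[0, 0, 0], [0, 0, -2.1], 1], [[0, 0, 0], [0, 0, -2.1], 1], [[0, 0, 0], [0, 0, -2.1], 1]]'

```text
clock: 6.6
tool_pos: [0.6025, 0.3294, 0.0777]
orientation: [61.2, 89.9, -94.5]
force: [0.4, -0.9, -1.7]
opening: 0.0257
```

```bash
python3 - <<'E'
from plan import *
snap('side','s3.png'); snap('top','t3.png')
plan([(.6031,.3306,.1,204.3,1)])
a=cv2.imread('pics/s3.png'); cv2.imwrite('pics/s3c.png',cv2.resize(a[200:350,190:390],None,fx=3.5,fy=3.5,interpolation=cv2.INTER_CUBIC))
E
```

```text
t 6.7 tcp [0.6025 0.3295 0.0779] jaw -155.7 q [ 45.  28.  -8.   0. -54. -21.] F [-0.9 -0.4 -1.4] op 0.0258
[[-0.0, 0.0, -0.1], [-2.21, -0.07, -0.1], 1] rows 0.4
```

View pics/s3c.png

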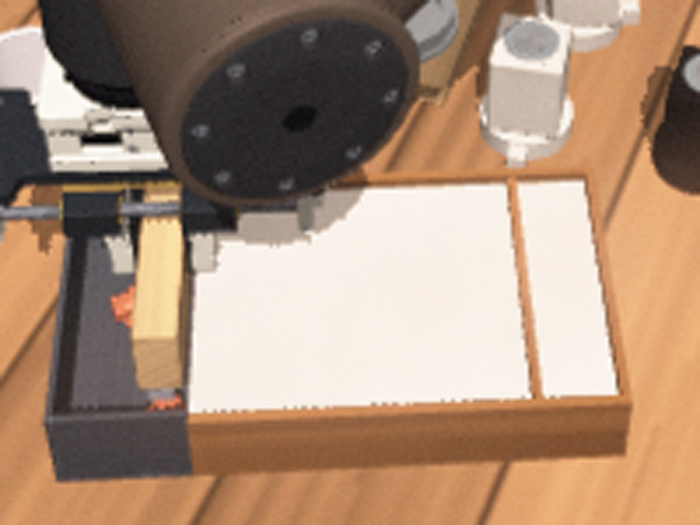

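The slab is clear and flakes can be seen in the trough at crop (125,305) and (163,402). Taking the scraper back to its bay.

```bash
python3 - <<'E'
from plan import *
plan([(.6025,.3295,.13,204.2,1),(.50,.283,.13,204.2,1),(.3861,.2326,.13,204.2,1),(.3861,.2326,.095,204.2,1),(.3861,.2326,.0775,204.2,1)])
E
```

```text
t 6.7 tcp [0.6025 0.3295 0.0779] jaw -155.7 q [ 45.  28.  -8.   0. -54. -21.] F [-0.9 -0.4 -1.4] op 0.0258
[[0.1, 0.0, -0.1], [-5.21, 0.01, 0.0], 1] rows 1.0
[[0.0, 0.0, 0.0], [0.0, 0.04, 11.26], 1] rows 2.3
[[0.0, 0.0, 0.0], [0.0, -0.07, 12.46], 1] rows 2.5
[[0.0, 0.0, 0.0], [3.5, 0.0, 0.0], 1] rows 0.7
[[0.0, 0.0, 0.0], [1.75, 0.0, 0.0], 1] rows 0.4
```

servo_tool --deltas '[[[0, 0, 0], [-2.5, 0, 0], 1], [[0, 0, 0], [-5.2, 0, 0], 1], [[0, 0, 0], [-5.2, 0, 0], 1]]'

```text
clock: 7.0
tool_pos: [0.6044, 0.331, 0.1347]
orientation: [176.6, 89.6, 20.9]
force: [0.7, -0.3, -1.4]
opening: 0.0255
```

servo_tool --deltas '[[[0, 0, 0], [0, 0, 2.5], 1], [[0, 0, 0], [0, 0, 5], 1], [[0, 0, 0], [0, 0, 8], 1], [[0, 0, 0], [0, 0, 11.2], 1], [[0, 0, 0], [0, 0, 11.2], 1]]'

```text
clock: 7.5
tool_pos: [0.4988, 0.2828, 0.1339]
orientation: [-179.8, 89.7, 24.5]
force: [1.0, 0.3, -1.8]
opening: 0.0257
```

servo_tool --deltas '[[[0, 0, 0], [0, -0.1, 3], 1], [[0, 0, 0], [0, -0.1, 6], 1], [[0, 0, 0], [0, -0.1, 9], 1], [[0, 0, 0], [0, -0.1, 12.4], 1], [[0, 0, 0], [0, -0.1, 12.4], 1]]'

```text
clock: 8.0
tool_pos: [0.3822, 0.2303, 0.1332]
orientation: [-171.3, 89.8, 33.0]
force: [-0.3, 0.4, -0.7]
opening: 0.0259
```

```bash
python3 - <<'E'
from plan import *
plan([(.3861,.2326,.095,204.2,1),(.3861,.2326,.0775,204.2,1)])
E
```

```text
t 8.0 tcp [0.3822 0.2303 0.1332] jaw -155.7 q [ 57.   4. -35.   0. -51. -32.] F [-0.3  0.4 -0.7] op 0.0259
[[0.1, -0.2, 0.0], [3.82, -0.05, -0.44], 1] rows 0.8
[[0.0, 0.0, 0.0], [1.75, 0.0, 0.0], 1] rows 0.4
```

servo_tool --deltas '[[[0, -0.2, 0], [2, 0, -0.4], 1], [[0, -0.2, 0], [3.6, 0, -0.4], 1], [[0, -0.2, 0], [3.6, 0, -0.4], 1], [[0, -0.2, 0], [3.6, 0, -0.4], 1]]'

```text
clock: 8.4
tool_pos: [0.3862, 0.2321, 0.0974]
orientation: [1.7, 90.0, -154.0]
force: [-0.2, -0.3, -0.4]
opening: 0.0259
```

servo_tool --deltas '[[[0, 0, 0], [1, 0, 0], 1], [[0, 0, 0], [1.9, 0, 0], 1], [[0, 0, 0], [1.9, 0, 0], 1], [[0, 0, 0], [1.9, 0, 0], 1]]'

```text
clock: 8.8
tool_pos: [0.3861, 0.2319, 0.0782]
orientation: [18.7, 89.9, -137.0]
force: [-0.7, 0.1, -2.4]
opening: 0.0264
```

```bash
python3 - <<'E'
from plan import *
plan([])
E
```

```text
t 8.8 tcp [0.3861 0.2319 0.0782] jaw -155.7 q [ 56.   9. -38.  -0. -43. -32.] F [-0.7  0.1 -2.4] op 0.0264
```

servo_tool --deltas '[[[0, 0, 0], [0.1, 0, 0], 1], [[0, 0, 0], [0.1, 0, 0], 5], [[0, 0, 0], [0.1, 0, 0], 5], [[0, 0, 0], [0.1, 0, 0], 5], [[0, 0, 0], [0.1, 0, 0], 5]]'

```text
clock: 9.3
tool_pos: [0.3862, 0.232, 0.0774]
orientation: [15.8, 89.9, -139.9]
force: [0.8, -0.0, -0.3]
opening: 0.0484
```

servo_tool --deltas '[[[0, 0, 0], [-5, 0, 0], 5], [[0, 0, 0], [-10, 0, 0], 5], [[0, 0, 0], [-10, 0, 0], 5], [[0, 0, 0], [-10, 0, 0], 5]]'

```text
clock: 9.7
tool_pos: [0.3866, 0.2328, 0.1787]
orientation: [-137.2, 89.9, 67.2]
force: [-1.0, -0.5, -0.3]
opening: 0.0499
```

```bash
python3 - <<'E'
from plan import *
plan([(.33,-.25,.25,204,8.7),(.4625,.076,.14,190,8.7)])
E
```

```text
t 9.7 tcp [0.3866 0.2328 0.1787] jaw -155.7 q [ 56.   1. -30.  -0. -58. -32.] F [-1.  -0.5 -0.3] op 0.0499
[[0.3, -0.1, 0.1], [-7.25, 41.65, 25.03], 8.7] rows 9.8
[[14.0, 0.0, 0.0], [11.0, -24.39, -25.36], 8.7] rows 7.4
```

```bash
python3 - <<'E'
from plan import *
plan([(.4625,.076,.14,190,8),(.4625,.076,.04,190,8),(.4625,.076,.12,190,8),(.4625,.076,.12,160,8),(.4625,.076,.12,130,8),(.4625,.076,.12,100,8)])
E
```

```text
t 9.7 tcp [0.3866 0.2328 0.1787] jaw -155.7 q [ 56.   1. -30.  -0. -58. -32.] F [-1.  -0.5 -0.3] op 0.0499
[[14.3, -0.1, 0.1], [3.84, 17.42, -0.45], 8] rows 3.6
[[0.0, 0.0, 0.0], [10.0, 0.0, 0.0], 8] rows 2.0
[[0.0, 0.0, 0.0], [-8.0, 0.0, 0.0], 8] rows 1.6
[[30.0, 0.0, 0.0], [0.0, 0.0, 0.0], 8] rows 3.5
[[30.0, 0.0, 0.0], [0.0, 0.0, 0.0], 8] rows 3.5
[[30.0, 0.0, 0.0], [0.0, 0.0, 0.0], 8] rows 3.5
```

servo_tool --deltas '[[[14.3, -0.1, 0.1], [3.9, 11.2, -13.3], 8], [[14.3, -0.1, 0.1], [3.9, 11.2, -13.3], 8], [[14.3, -0.1, 0.1], [3.9, 11.2, -13.3], 8], [[14.3, -0.1, 0.1], [3.9, 11.2, -13.3], 8], [[14.3, -0.1, 0.1], [3.9, 11.2, -13.3], 8]]'

```text
clock: 10.2
tool_pos: [0.5554, 0.1836, 0.136]
orientation: [25.9, 89.7, -144.3]
force: [-0.7, 0.1, -0.8]
opening: 0.0788
```

```bash
python3 - <<'E'
from plan import *
s=snap('side','s4.png'); snap('top','t4.png')
plan([(.4625,.076,.04,190,8)])
im=s['image'].astype(int); m=(im[...,0]-im[...,2]>80)&(im[...,1]<120)&(im[...,0]>150)
ys,xs=np.nonzero(m[240:340,200:370]); print(len(xs), xs.min()+200,xs.max()+200)
a=cv2.imread('pics/s4.png'); cv2.imwrite('pics/s4c.png',cv2.resize(a[100:340,200:430],None,fx=2.6,fy=2.5,interpolation=cv2.INTER_CUBIC))
E
```

```text
t 10.3 tcp [0.5533 0.1845 0.1375] jaw -170.1 q [ 38.  16. -18.  -0. -56. -28.] F [-0.9 -0.7 -0.4] op 0.0799
[[-0.1, 0.2, -0.1], [9.8, 9.11, 10.77], 8] rows 3.4
587 200 369
```

View pics/s4c.png

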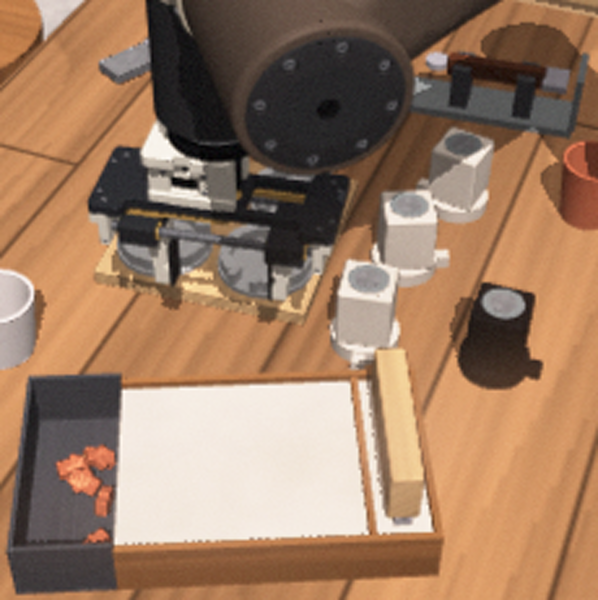

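The flakes are heaped in the trough at crop (90,490) and the scraper stands in its bay at (400,440). My last move used wrong sideways numbers, because I wrote them before reading the plan. It landed clear of everything; I'm correcting it from the measured pose.

servo_tool --deltas '[[[0, 0.2, 0], [-0.2, 9.1, 10.8], 8], [[0, 0.2, 0], [-0.2, 9.1, 10.8], 8], [[0, 0.2, 0], [-0.2, 9.1, 10.8], 8], [[0, 0.2, 0], [-0.2, 9.1, 10.8], 8], [[0, 0.2, 0], [-0.2, 9.1, 10.8], 8]]'

```text
clock: 10.8
tool_pos: [0.4615, 0.076, 0.1407]
orientation: [143.0, 89.9, -27.0]
force: [0.6, 0.7, 1.0]
opening: 0.0802
```

```bash
python3 - <<'E'
from plan import *
plan([(.4625,.076,.04,190,8)])
E
```

```text
t 10.8 tcp [0.4615 0.076  0.1407] jaw -170.0 q [ 34.   5. -32.   0. -53. -24.] F [0.6 0.7 1. ] op 0.0802
[[-0.0, -0.1, -0.0], [10.07, 0.01, -0.09], 8] rows 2.0
```

servo_tool --deltas '[[[0, 0, 0], [5, 0, 0], 8], [[0, 0, 0], [10.1, 0, -0.1], 8], [[0, 0, 0], [10.1, 0, -0.1], 8], [[0, 0, 0], [10.1, 0, -0.1], 8]]'

```text
clock: 11.2
tool_pos: [0.4625, 0.0765, 0.0397]
orientation: [55.5, 89.8, -114.5]
force: [2.0, 1.0, 0.9]
opening: 0.0802
```

servo_tool --deltas '[[[0, 0, 0], [0, 0, 0], 4], [[0, 0, 0], [0, 0, 0], 4], [[0, 0, 0], [0, 0, 0], 4], [[0, 0, 0], [0, 0, 0], 4], [[0, 0, 0], [0, 0, 0], 4]]'

```text
clock: 11.7
tool_pos: [0.4628, 0.0767, 0.0406]
orientation: [81.1, 89.9, -88.9]
force: [-4.0, -0.2, 8.6]
opening: 0.0498
```

```bash
python3 - <<'E'
from plan import *
plan([])
E
```

```text
t 11.7 tcp [0.4628 0.0767 0.0406] jaw -170.0 q [ 34.  14. -38.   0. -38. -24.] F [-4.  -0.2  8.6] op 0.0498
```

servo_tool --deltas '[[[0, 0, 0], [0, 0, 0], 8], [[0, 0, 0], [0, 0, 0], 8], [[0, 0, 0], [0, 0, 0], 8], [[0, 0, 0], [0, 0, 0], 8], [[0, 0, 0], [-1, 0, 0], 8]]'

```text
clock: 12.2
tool_pos: [0.4619, 0.0762, 0.0498]
orientation: [43.5, 89.8, -126.5]
force: [-0.6, -0.4, -0.2]
opening: 0.0791
```

servo_tool --deltas '[[[0, 0, 0], [-5, 0, 0], 8], [[0, 0, 0], [-8, 0, 0], 8], [[0, 0, 0], [-8, 0, 0], 8], [[30, 0, 0], [-8, 0, 0], 8], [[30, 0, 0], [-8, 0, 0], 8]]'

```text
clock: 12.7
tool_pos: [0.462, 0.0764, 0.1305]
orientation: [64.6, 89.8, -122.9]
force: [0.0, -0.3, 0.0]
opening: 0.0799
```

```bash
python3 - <<'E'
from plan import *
plan([(.4625,.076,.12,140,8),(.4625,.076,.12,100,8),(.4625,.076,.04,100,8)])
E
```

```text
t 12.7 tcp [0.462  0.0764 0.1305] jaw 172.5 q [ 34.   6. -32.   0. -52. -41.] F [ 0.  -0.3  0. ] op 0.0799
[[32.5, 0.0, -0.2], [1.05, 0.03, -0.05], 8] rows 3.8
[[40.0, 0.0, 0.0], [0.0, 0.0, 0.0], 8] rows 4.7
[[0.0, 0.0, 0.0], [8.0, 0.0, 0.0], 8] rows 1.6
```

servo_tool --deltas '[[[32.5, 0, 0], [0, 0, 0], 8], [[32.5, 0, 0], [0, 0, 0], 8], [[32.5, 0, 0], [0, 0, 0], 8], [[32.5, 0, 0], [0, 0, 0], 8], [[32.5, 0, 0], [0, 0, 0], 8]]'

```text
clock: 13.2
tool_pos: [0.4618, 0.0763, 0.1307]
orientation: [94.9, 89.8, -125.3]
force: [0.5, 0.6, -0.2]
opening: 0.0799
```

servo_tool --deltas '[[[40, 0, 0], [0, 0, 0], 8], [[40, 0, 0], [0, 0, 0], 8], [[40, 0, 0], [0, 0, 0], 8], [[40, 0, 0], [0, 0, 0], 8], [[40, 0, 0], [0, 0, 0], 8]]'

```text
clock: 13.7
tool_pos: [0.4617, 0.0763, 0.1309]
orientation: [134.0, 89.8, -126.2]
force: [0.6, -0.6, -0.1]
opening: 0.0801
```

```bash
python3 - <<'E'
from plan import *
plan([(.4625,.0765,.04,100,8)])
E
```

```text
t 13.7 tcp [0.4617 0.0763 0.1309] jaw 99.8 q [  34.    6.  -32.    0.  -52. -114.] F [ 0.6 -0.6 -0.1] op 0.0801
[[-0.2, -0.1, -0.1], [9.09, -0.1, 0.03], 8] rows 1.8
```

servo_tool --deltas '[[[-0.2, 0, 0], [5, 0, 0], 8], [[-0.2, 0, 0], [9.1, -0.1, 0], 8], [[-0.2, 0, 0], [9.1, -0.1, 0], 8], [[-0.2, 0, 0], [9.1, -0.1, 0], 8]]'

```text
clock: 14.1
tool_pos: [0.4625, 0.076, 0.0402]
orientation: [130.2, 89.7, -129.7]
force: [0.8, 0.3, 0.6]
opening: 0.0799
```

servo_tool --deltas '[[[0, 0, 0], [0, 0, 0], 4], [[0, 0, 0], [0, 0, 0], 4], [[0, 0, 0], [0, 0, 0], 4], [[0, 0, 0], [0, 0, 0], 4], [[0, 0, 0], [0, 0, 0], 4]]'

```text
clock: 14.6
tool_pos: [0.463, 0.0764, 0.0411]
orientation: [136.7, 89.8, -123.1]
force: [-2.3, 1.3, 7.4]
opening: 0.0496
```

servo_tool --deltas '[[[0, 0, 0], [0, 0, 0], 8], [[0, 0, 0], [0, 0, 0], 8], [[0, 0, 0], [0, 0, 0], 8], [[0, 0, 0], [0, 0, 0], 8], [[0, 0, 0], [-1, 0, 0], 8]]'

```text
clock: 15.1
tool_pos: [0.462, 0.0758, 0.0503]
orientation: [125.0, 89.6, -134.8]
force: [0.0, -0.1, -0.2]
opening: 0.0789
```

servo_tool --deltas '[[[0, 0, 0], [-5, 0, 0], 8], [[0, 0, 0], [-10, 0, 0], 8], [[0, 0, 0], [-14, 0, 4], 8], [[0, 0, 0], [-14, 0, 8], 8], [[0, 0, 0], [-14, 0, 12], 8]]'

```text
clock: 15.6
tool_pos: [0.442, 0.1965, 0.1929]
orientation: [129.9, 89.9, -130.0]
force: [0.3, -0.1, -0.3]
opening: 0.0801
```

servo_tool --deltas '[[[0, 0, 0], [0, 0, 5], 8], [[0, 0, 0], [0, 0, 10], 8], [[0, 0, 0], [0, 0, 14], 8], [[0, 0, 0], [0, 0, 14], 8]]'

```text
clock: 16.0
tool_pos: [0.4168, 0.3385, 0.1933]
orientation: [158.3, 90.0, -101.4]
force: [-0.4, -0.7, -0.3]
opening: 0.0801
```

```bash
python3 - <<'E'
from plan import *
from meas import *
t=snap('top','t5.png'); s=snap('side','s5.png'); plan([])
for p in ((.4625,.076),(.461,-.038),(.44,-.1515),(.597,-.2)):
    try:
        u=proj(t,[*p,.082]); w=proj(s,[*p,.082]); (c,a),(c2,a2)=circ(t,*u),circ(s,*w); print(c.round(1),a,onz(t,*c,.082).round(4),c2.round(1),a2,onz(s,*c2,.082).round(4))
    except Exception as e: print(p,e)
E
```

```text
t 16.1 tcp [0.4169 0.3349 0.193 ] jaw 100.2 q [  60.    9.  -20.   -0.  -61. -140.] F [ 0.1 -0.8  0.1] op 0.0798
[291.9 235.3] 85 [0.461  0.0771 0.082 ] [342.7 221.6] 7 [0.4498 0.1066 0.082 ]
[331.8 235.7] 133 [ 0.4592 -0.0368  0.082 ] [358.8 181.8] 69 [ 0.4579 -0.0396  0.082 ]
(0.44, -0.1515) attempt to get argmax of an empty sequence
(0.597, -0.2) attempt to get argmax of an empty sequence
```

M1 was squeezed on both axes at (0.4629,0.0765), so I have a calibration: the top view reads 1.9 mm low in x and 0.6 mm high in y. With that correction seat BL is at (0.579,0.032), keyway about 79°. Regrasping M1.

```bash
python3 - <<'E'
from plan import *
plan([(.43,.24,.19,100,8),(.4629,.0764,.14,100,8),(.4629,.0764,.0405,100,8)])
E
```

```text
t 16.1 tcp [0.4169 0.3349 0.193 ] jaw 100.2 q [  60.    9.  -20.   -0.  -61. -140.] F [ 0.1 -0.8  0.1] op 0.0798
[[0.2, -0.1, -0.1], [0.31, 0.39, -9.57], 8] rows 1.9
[[0.0, 0.0, 0.0], [5.0, -0.4, -16.68], 8] rows 3.5
[[0.0, 0.0, 0.0], [9.95, 0.0, 0.0], 8] rows 2.0
```

servo_tool --deltas '[[[0.2, -0.1, 0], [0.3, 0.4, -5], 8], [[0.2, -0.1, 0], [0.3, 0.4, -9.6], 8], [[0.2, -0.1, 0], [0.3, 0.4, -9.6], 8], [[0.2, -0.1, 0], [0.3, 0.4, -9.6], 8]]'

```text
clock: 16.5
tool_pos: [0.4303, 0.2379, 0.1908]
orientation: [29.4, 89.9, 129.3]
force: [0.6, 0.4, 0.7]
opening: 0.0804
```

servo_tool --deltas '[[[0, 0, 0], [2.5, -0.2, -8], 8], [[0, 0, 0], [5, -0.4, -16.7], 8], [[0, 0, 0], [5, -0.4, -16.7], 8], [[0, 0, 0], [5, -0.4, -16.7], 8], [[0, 0, 0], [5, -0.4, -16.7], 8]]'

```text
clock: 17.0
tool_pos: [0.4622, 0.0715, 0.1397]
orientation: [81.9, 89.8, -178.4]
force: [-0.8, -0.2, -0.8]
opening: 0.0802
```

```bash
python3 - <<'E'
from plan import *
plan([(.4629,.0764,.0405,100,8)])
E
```

```text
t 17.0 tcp [0.4622 0.0715 0.1397] jaw 99.6 q [  33.    6.  -32.   -0.  -53. -113.] F [-0.8 -0.2 -0.8] op 0.0802
[[-0.4, 0.0, -0.2], [9.92, -0.18, 0.47], 8] rows 2.0
```

servo_tool --deltas '[[[-0.4, 0, -0.2], [4, -0.2, 0.5], 8], [[-0.4, 0, -0.2], [9.9, -0.2, 0.5], 8], [[-0.4, 0, -0.2], [9.9, -0.2, 0.5], 8], [[-0.4, 0, -0.2], [9.9, -0.2, 0.5], 8]]'

```text
clock: 17.4
tool_pos: [0.4624, 0.0768, 0.0401]
orientation: [117.5, 89.8, -142.4]
force: [0.8, -0.1, 0.8]
opening: 0.0797
```

servo_tool --deltas '[[[0, 0, 0], [0, 0, 0], 4], [[0, 0, 0], [0, 0, 0], 4], [[0, 0, 0], [0, 0, 0], 4], [[0, 0, 0], [0, 0, 0], 4], [[0, 0, 0], [-0.5, 0, 0], 4]]'

```text
clock: 17.9
tool_pos: [0.462, 0.0766, 0.0452]
orientation: [113.4, 89.8, -146.5]
force: [-0.2, -0.1, -3.6]
opening: 0.05
```

servo_tool --deltas '[[[0, 0, 0], [-2, 0, 0], 4], [[0, 0, 0], [-4, 0, 0], 4], [[0, 0, 0], [-6, 0, 0], 4], [[0, 0, 0], [-6, 0, 0], 4]]'

```text
clock: 18.3
tool_pos: [0.4635, 0.0773, 0.1077]
orientation: [-85.3, 89.9, 14.8]
force: [0.3, 0.2, -3.9]
opening: 0.05
```

```bash
python3 - <<'E'
from plan import *
plan([(.5787,.0318,.11,79,4),(.5787,.0318,.082,79,4)])
E
```

```text
t 18.3 tcp [0.4635 0.0773 0.1077] jaw 100.1 q [  34.    8.  -34.    0.  -48. -114.] F [ 0.3  0.2 -3.9] op 0.0500
[[21.1, 0.0, 0.1], [-0.21, -10.55, -6.5], 4] rows 2.5
[[0.0, 0.0, 0.0], [2.8, 0.0, 0.0], 4] rows 0.6
```

servo_tool --deltas '[[[7, 0, 0], [-0.2, -3.5, -2.2], 4], [[14, 0, 0], [-0.2, -7, -4.3], 4], [[21.1, 0, 0.1], [-0.2, -10.5, -6.5], 4], [[21.1, 0, 0.1], [-0.2, -10.5, -6.5], 4], [[21.1, 0, 0.1], [-0.2, -10.5, -6.5], 4]]'

```text
clock: 18.8
tool_pos: [0.5776, 0.0309, 0.1079]
orientation: [106.2, 89.8, -175.0]
force: [-0.8, -0.8, -3.5]
opening: 0.0497
```

```bash
python3 - <<'E'
from plan import *
plan([(.5787,.0318,.082,79,4)])
E
```

```text
t 18.8 tcp [0.5776 0.0309 0.1079] jaw 78.9 q [  22.   18.  -20.   -0.  -52. -123.] F [-0.8 -0.8 -3.5] op 0.0497
[[-0.1, -0.1, -0.2], [2.59, -0.09, 0.12], 4] rows 0.5
```

servo_tool --deltas '[[[-0.1, -0.1, -0.2], [1.3, -0.1, 0.1], 4], [[-0.1, -0.1, -0.2], [2.6, -0.1, 0.1], 4], [[-0.1, -0.1, -0.2], [2.6, -0.1, 0.1], 4], [[-0.1, -0.1, -0.2], [2.6, -0.1, 0.1], 4]]'

```text
clock: 19.2
tool_pos: [0.5778, 0.0317, 0.0816]
orientation: [93.4, 89.9, 172.4]
force: [-0.2, 0.9, -3.2]
opening: 0.0497
```

servo_tool --deltas '[[[0, 0, 0], [0.3, 0, 0], 4], [[0, 0, 0], [0.6, 0, 0], 4], [[0, 0, 0], [0.7, 0, 0], 4], [[0, 0, 0], [0.7, 0, 0], 4]]'

```text
clock: 19.6
tool_pos: [0.5779, 0.0319, 0.0746]
orientation: [84.5, 89.9, 163.5]
force: [0.6, 0.6, -4.7]
opening: 0.0494
```

```bash
python3 - <<'E'
from plan import *
plan([(.5787,.0318,.0645,79,4)]); print(ctrl.get_obs()['moment'])
E
```

```text
t 19.6 tcp [0.5779 0.0319 0.0746] jaw 79.0 q [  22.   20.  -22.   -0.  -48. -123.] F [ 0.6  0.6 -4.7] op 0.0494
[[0.0, 0.0, -0.1], [1.01, -0.08, 0.01], 4] rows 0.2
[ 0.17142846 -0.3274892  -0.02750225]
```

Below the wall top with no contact, so the key is entering the keyway. Going home and releasing.

servo_tool --deltas '[[[0, 0, 0], [0.3, -0.1, 0], 4], [[0, 0, 0], [0.6, -0.1, 0], 4], [[0, 0, 0], [0.9, -0.1, 0], 4], [[0, 0, 0], [0.9, -0.1, 0], 4], [[0, 0, 0], [0.9, -0.1, 0], 4]]'

```text
clock: 20.1
tool_pos: [0.5788, 0.0315, 0.066]
orientation: [100.2, 89.9, 179.2]
force: [-2.2, 0.4, 4.9]
opening: 0.0499
```

```bash
python3 - <<'E'
from plan import *
plan([(.5787,.0318,.0645,79,4)]); print(ctrl.get_obs()['moment'])
E
```

```text
t 20.1 tcp [0.5788 0.0315 0.066 ] jaw 79.0 q [  22.   20.  -23.   -0.  -47. -123.] F [-2.2  0.4  4.9] op 0.0499
[[0.0, -0.0, -0.1], [0.15, 0.01, 0.03], 4] rows 0.0
[-0.28514138  1.03845779  0.0926306 ]
```

M1 is bottomed in its seat: TCP z is 0.066 and the upward force has appeared. Release, then go on to M2.

servo_tool --deltas '[[[0, 0, 0], [0, 0, 0], 7], [[0, 0, 0], [0, 0, 0], 7], [[0, 0, 0], [0, 0, 0], 7], [[0, 0, 0], [0, 0, 0], 7], [[0, 0, 0], [-1, 0, 0], 7]]'

```text
clock: 20.6
tool_pos: [0.5778, 0.0312, 0.0751]
orientation: [111.0, 89.8, -169.9]
force: [-0.1, -0.4, 0.3]
opening: 0.0701
```

servo_tool --deltas '[[[0, 0, 0], [-5, 0, 0], 7], [[0, 0, 0], [-10, 0, 0], 7], [[0, 0, 0], [-10, 0, 0], 7], [[0, 0, 0], [-10, 0, 0], 7]]'

```text
clock: 21.0
tool_pos: [0.5791, 0.0316, 0.1775]
orientation: [3.1, 89.9, 82.1]
force: [-0.9, -0.2, -1.3]
opening: 0.07
```

```bash
python3 - <<'E'
from plan import *
from meas import *
s=snap('side','s6.png')
w=proj(s,[.5787,.0318,.106]); print(w)
w=proj(s,[.461,-.038,.082]); c2,a2=circ(s,*w); print(c2,onz(s,*c2,.082))
plan([(.461,-.0374,.16,113,7.5),(.461,-.0374,.0405,113,7.5)])
E
```

```text
[302.7513879  179.76199106]
[356.69072165 181.49484536] [ 0.46302816 -0.0387584   0.082     ]
t 21.1 tcp [0.5782 0.0314 0.1759] jaw 79.0 q [  22.   14.  -16.   -0.  -61. -123.] F [-0.1 -0.8 -0.5] op 0.0701
[[-34.0, 0.0, -0.2], [1.62, 10.19, -8.98], 7.5] rows 4.0
[[0.0, 0.0, 0.0], [11.95, 0.0, 0.0], 7.5] rows 2.4
```

servo_tool --deltas '[[[-34, 0, -0.2], [0, 10.2, -9], 7.5], [[-34, 0, -0.2], [0, 10.2, -9], 7.5], [[-34, 0, -0.2], [0, 10.2, -9], 7.5], [[-34, 0, -0.2], [0, 10.2, -9], 7.5], [[-34, 0, -0.2], [1.6, 10.2, -9], 7.5]]'

```text
clock: 21.55
tool_pos: [0.4607, -0.0381, 0.1613]
orientation: [-98.9, 89.8, 14.4]
force: [0.6, 0.7, -0.0]
opening: 0.0748
```

```bash
python3 - <<'E'
from plan import *
plan([(.4614,-.0377,.0405,113,7.5)])
E
```

```text
t 21.6 tcp [ 0.4607 -0.0381  0.1613] jaw 113.3 q [ 20.   3. -31.   0. -56. -87.] F [ 0.6  0.7 -0. ] op 0.0748
[[0.3, -0.0, 0.2], [12.08, -0.04, 0.01], 7.5] rows 2.4
```

servo_tool --deltas '[[[0.3, 0, 0.2], [4, 0, 0], 7.5], [[0.3, 0, 0.2], [8, 0, 0], 7.5], [[0.3, 0, 0.2], [12.1, 0, 0], 7.5], [[0.3, 0, 0.2], [12.1, 0, 0], 7.5], [[0.3, 0, 0.2], [12.1, 0, 0], 7.5]]'

```text
clock: 22.05
tool_pos: [0.4604, -0.0384, 0.04]
orientation: [100.4, 89.8, -146.5]
force: [0.3, 0.2, 0.8]
opening: 0.075
```

servo_tool --deltas '[[[0, 0, 0], [0, 0, 0], 4], [[0, 0, 0], [0, 0, 0], 4], [[0, 0, 0], [0, 0, 0], 4], [[0, 0, 0], [0, 0, 0], 4], [[0, 0, 0], [0, 0, 0], 4]]'

```text
clock: 22.55
tool_pos: [0.4612, -0.038, 0.0412]
orientation: [120.8, 89.9, -126.2]
force: [-2.3, 3.0, 8.2]
opening: 0.0502
```

servo_tool --deltas '[[[0, 0, 0], [-1, 0, 0], 4], [[0, 0, 0], [-3, 0, 0], 4], [[0, 0, 0], [-5, 0, 0], 4], [[0, 0, 0], [-7, 0, 0], 4], [[0, 0, 0], [-7, 0, 0], 4]]'

```text
clock: 23.05
tool_pos: [0.4627, -0.0376, 0.114]
orientation: [-115.8, 89.8, -2.7]
force: [-0.1, 1.1, -3.6]
opening: 0.0506
```

```bash
python3 - <<'E'
from plan import *
plan([(.57,-.02,.115,114,4),(.6823,.0418,.115,115.5,4)])
E
```

```text
t 23.1 tcp [ 0.4627 -0.0376  0.114 ] jaw 113.1 q [ 20.   7. -34.   0. -49. -87.] F [-0.1  1.1 -3.6] op 0.0506
[[-0.9, -0.1, 0.2], [-0.06, -10.56, -2.58], 4] rows 2.2
[[-1.5, 0.0, 0.0], [0.0, -12.77, 1.08], 4] rows 2.6
```

Held M2 would clip M1's top at this height, so I'm lifting higher first.

servo_tool --deltas '[[[0, 0, 0], [-2, 0, 0], 4], [[0, 0, 0], [-4, 0, 0], 4], [[0, 0, 0], [-6, 0, 0], 4], [[0, 0, 0], [-6, 0, 0], 4]]'

```text
clock: 23.45
tool_pos: [0.4635, -0.0374, 0.1758]
orientation: [-107.3, 89.6, 5.8]
force: [0.4, 0.4, -2.6]
opening: 0.0503
```

servo_tool --deltas '[[[0, 0, 0], [0, -3, -0.6], 4], [[0, 0, 0], [0, -6, -1.2], 4], [[0, 0, 0], [0, -9, -1.8], 4], [[-0.9, 0, 0.2], [0, -10.6, -2.6], 4], [[-0.9, 0, 0.2], [0, -10.6, -2.6], 4]]'

```text
clock: 23.95
tool_pos: [0.5724, -0.0197, 0.174]
orientation: [-160.2, 89.9, -46.2]
force: [-1.0, 0.7, -3.2]
opening: 0.05
```

servo_tool --deltas '[[[0, 0, 0], [0, -3, 0.2], 4], [[0, 0, 0], [0, -6, 0.5], 4], [[0, 0, 0], [0, -9, 0.7], 4], [[-1.5, 0, 0], [0, -12.8, 1.1], 4], [[-1.5, 0, 0], [0, -12.8, 1.1], 4]]'

```text
clock: 24.45
tool_pos: [0.6868, 0.0443, 0.171]
orientation: [140.0, 89.9, -104.4]
force: [-0.8, -0.1, -4.5]
opening: 0.0502
```

```bash
python3 - <<'E'
from plan import *
plan([(.6823,.0418,.105,115.5,4),(.6823,.0418,.082,115.5,4)])
E
```

```text
t 24.4 tcp [0.6868 0.0443 0.171 ] jaw 115.6 q [ 20.  24.  -2.   0. -64. -84.] F [-0.8 -0.1 -4.5] op 0.0502
[[0.1, -0.1, -0.1], [6.61, 0.51, -0.02], 4] rows 1.3
[[0.0, 0.0, 0.0], [2.3, 0.0, 0.0], 4] rows 0.5
```

servo_tool --deltas '[[[0, 0, 0], [3, 0.5, 0], 4], [[0, 0, 0], [6.6, 0.5, 0], 4], [[0, 0, 0], [6.6, 0.5, 0], 4], [[0, 0, 0], [6.6, 0.5, 0], 4]]'

```text
clock: 24.85
tool_pos: [0.6814, 0.0416, 0.1042]
orientation: [109.1, 89.7, -135.3]
force: [-0.1, -0.5, -2.2]
opening: 0.0501
```

```bash
python3 - <<'E'
from plan import *
plan([(.6823,.0418,.082,115.5,4)])
E
```

```text
t 24.9 tcp [0.6814 0.0416 0.1042] jaw 115.6 q [ 20.  27.  -7.   0. -57. -84.] F [-0.1 -0.5 -2.2] op 0.0501
[[0.1, -0.1, -0.2], [2.22, -0.1, -0.01], 4] rows 0.4
```

servo_tool --deltas '[[[0, 0, 0], [1.2, -0.1, 0], 4], [[0, 0, 0], [2.2, -0.1, 0], 4], [[0, 0, 0], [2.2, -0.1, 0], 4], [[0, 0, 0], [2.2, -0.1, 0], 4]]'

```text
clock: 25.25
tool_pos: [0.6822, 0.0419, 0.0824]
orientation: [110.6, 89.7, -133.9]
force: [0.3, 0.2, -3.1]
opening: 0.0499
```

servo_tool --deltas '[[[0, 0, 0], [0.3, 0, 0], 4], [[0, 0, 0], [0.6, 0, 0], 4], [[0, 0, 0], [0.7, 0, 0], 4], [[0, 0, 0], [0.7, 0, 0], 4]]'

```text
clock: 25.65
tool_pos: [0.6842, 0.042, 0.0778]
orientation: [175.9, 89.8, -68.5]
force: [0.6, 0.8, 6.4]
opening: 0.0499
```

```bash
python3 - <<'E'
from plan import *
plan([(.6823,.0418,.065,115.5,4)]); print(ctrl.get_obs()['moment'])
E
```

```text
t 25.6 tcp [0.6842 0.042  0.0778] jaw 115.6 q [ 20.  28.  -8.   0. -54. -84.] F [0.6 0.8 6.4] op 0.0499
[[0.1, -0.2, -0.0], [1.28, 0.17, 0.07], 4] rows 0.3
[-0.14439586  0.21363799  0.07879479]
```

Contact at wall height (TCP z 0.078): the key is riding on the wall. I'll turn slowly under light pressure to find the keyway.

servo_tool --deltas '[[[1, 0, 0], [0.2, 0.2, 0], 4], [[2, 0, 0], [0.2, 0.2, 0], 4], [[3, 0, 0], [0.2, 0.2, 0], 4], [[4, 0, 0], [0.2, 0.2, 0], 4], [[5, 0, 0], [0.2, 0.2, 0], 4]]'

```text
clock: 26.15
tool_pos: [0.6836, 0.0416, 0.076]
orientation: [-144.3, 89.8, -33.7]
force: [5.5, 1.4, -3.3]
opening: 0.0501
```

```bash
python3 - <<'E'
from plan import *
plan([(.6823,.0418,.0755,115.5,4)]); print(ctrl.get_obs()['moment'])
E
```

```text
t 26.1 tcp [0.6836 0.0416 0.076 ] jaw 110.6 q [ 20.  28.  -8.   0. -53. -89.] F [ 5.5  1.4 -3.3] op 0.0501
[[-4.9, -0.2, 0.1], [0.05, 0.12, 0.06], 4] rows 0.6
[ 0.21943837 -2.31903708  0.09729031]
```

It dropped: Fz is back to the bare weight. There is a side force of +x 5.5 N, so I'll ease that way while lowering.

servo_tool --deltas '[[[-0.5, 0, 0], [0.2, -0.1, 0], 4], [[-0.5, 0, 0], [0.4, -0.1, 0], 4], [[-0.5, 0, 0], [0.6, -0.1, 0], 4], [[-0.5, 0, 0], [0.6, -0.1, 0], 4]]'

```text
clock: 26.55
tool_pos: [0.684, 0.042, 0.0691]
orientation: [-158.3, 89.8, -47.3]
force: [1.7, 1.9, -5.1]
opening: 0.0499
```

```bash
python3 - <<'E'
from plan import *
plan([(.6823,.0418,.065,112,4)]); print(ctrl.get_obs()['moment'])
E
```

```text
t 26.6 tcp [0.684  0.042  0.0691] jaw 111.1 q [ 20.  29.  -9.   0. -53. -89.] F [ 1.7  1.9 -5.1] op 0.0499
[[-0.9, -0.2, 0.1], [0.41, 0.17, 0.04], 4] rows 0.1
[ 0.65482692 -0.77144742  0.0472996 ]
```

servo_tool --deltas '[[[0, 0, 0], [0.2, 0, 0], 4], [[0, 0, 0], [0.4, 0, 0], 4], [[0, 0, 0], [0.4, 0, 0], 4], [[0, 0, 0], [0.4, 0, 0], 4]]'

```text
clock: 26.95
tool_pos: [0.684, 0.0421, 0.0654]
orientation: [-155.4, 89.8, -44.3]
force: [0.2, 2.0, 0.9]
opening: 0.0497
```

servo_tool --deltas '[[[0, 0, 0], [0, 0, 0], 7], [[0, 0, 0], [0, 0, 0], 7], [[0, 0, 0], [0, 0, 0], 7], [[0, 0, 0], [0, 0, 0], 7], [[0, 0, 0], [-1, 0, 0], 7]]'

```text
clock: 27.45
tool_pos: [0.6829, 0.0417, 0.0742]
orientation: [150.9, 89.8, -98.0]
force: [0.3, -0.4, -0.5]
opening: 0.0699
```

servo_tool --deltas '[[[0, 0, 0], [-5, 0, 0], 7], [[0, 0, 0], [-10, 0, 0], 7], [[0, 0, 0], [-12, 0, 0], 7], [[0, 0, 0], [-12, 0, 0], 7]]'

```text
clock: 27.85
tool_pos: [0.6851, 0.0424, 0.2]
orientation: [-121.2, 89.6, -10.1]
force: [0.4, -0.4, -0.5]
opening: 0.0697
```

```bash
python3 - <<'E'
from plan import *
plan([(.56,-.03,.19,111,7),(.44,-.1515,.19,85,7)])
E
```

```text
t 27.9 tcp [0.6851 0.0424 0.2   ] jaw 111.1 q [ 20.  22.  -0.   0. -67. -89.] F [ 0.4 -0.4 -0.5] op 0.0697
[[0.1, -0.2, 0.4], [0.92, 14.29, -2.25], 7] rows 2.9
[[26.0, 0.0, 0.0], [0.0, 15.56, -7.04], 7] rows 3.4
```

```bash
python3 - <<'E'
from plan import *
from meas import *
t=snap('top','t7.png'); s=snap('side','s7.png')
b=np.array([.0019,-.0006]); b2=np.array([-.0012,.0009])
for p in ((.44,-.1515),(.597,-.2)):
    for v,bb in((t,b),(s,b2)):
        try: c,a=circ(v,*proj(v,[*p,.082])); print(p,c.round(1),a,(onz(v,*c,.082)[:2]+bb).round(4))
        except Exception as e: print(p,e)
a=cv2.imread('pics/t7.png'); cv2.imwrite('pics/t7c.png',cv2.resize(a[140:290,275:465],None,fx=4,fy=4,interpolation=cv2.INTER_CUBIC))
E
```

```text
(0.44, -0.1515) [372.  242.8] 130 [ 0.4405 -0.1512]
(0.44, -0.1515) [377.8 157.2] 86 [ 0.4402 -0.152 ]
(0.597, -0.2) [387.5 188.4] 120 [ 0.5969 -0.1993]
(0.597, -0.2) [330.  136.6] 5 [ 0.5878 -0.1904]
```

View pics/t7c.png

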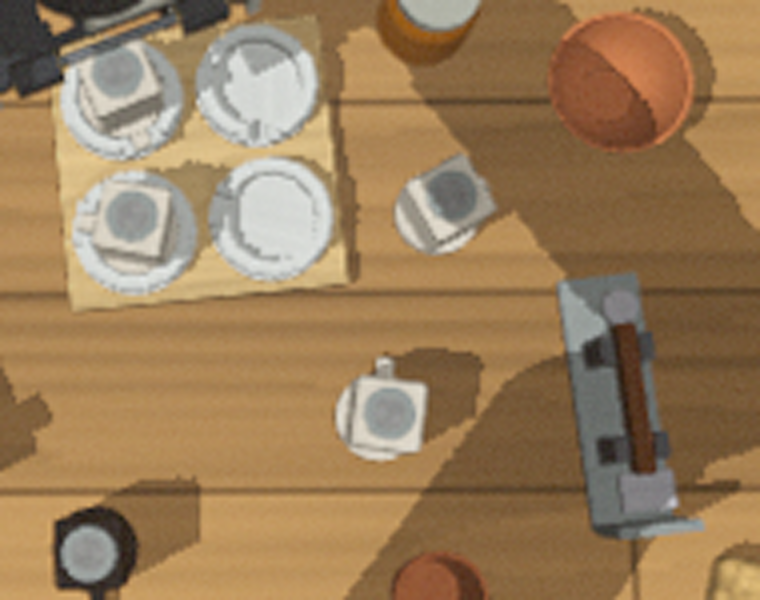

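M1 at (130,225) and M2 at (118,80) sit low in their seats with keys in the keyways. M3 at (388,415) and M4 at (455,195) have not moved. Going to M3.

servo_tool --deltas '[[[0, 0, 0.4], [0.9, 14.3, -2.2], 7], [[0, 0, 0.4], [0.9, 14.3, -2.2], 7], [[0, 0, 0.4], [0.9, 14.3, -2.2], 7], [[0, 0, 0.4], [0.9, 14.3, -2.2], 7]]'

```text
clock: 28.35
tool_pos: [0.5514, -0.0321, 0.1847]
orientation: [94.3, 89.3, -154.8]
force: [2.2, 0.3, 0.9]
opening: 0.0703
```

servo_tool --deltas '[[[26, 0, 0], [0, 15.6, -7], 7.5], [[26, 0, 0], [0, 15.6, -7], 7.5], [[26, 0, 0], [0, 15.6, -7], 7.5], [[26, 0, 0], [0, 15.6, -7], 7.5], [[26, 0, 0], [0, 15.6, -7], 7.5]]'

```text
clock: 28.85
tool_pos: [0.4275, -0.1548, 0.1858]
orientation: [115.4, 89.2, -159.8]
force: [1.0, -0.9, 0.5]
opening: 0.0748
```

```bash
python3 - <<'E'
from plan import *
plan([(.4404,-.1516,.12,85,7.5),(.4404,-.1516,.0405,85,7.5)])
E
```

```text
t 28.9 tcp [ 0.4275 -0.1548  0.1858] jaw 84.8 q [   5.    2.  -29.    0.  -60. -101.] F [ 1.  -0.9  0.5] op 0.0748
[[-0.2, -0.3, -0.7], [6.57, -1.33, 0.48], 7.5] rows 1.3
[[0.0, 0.0, 0.0], [7.95, 0.0, 0.0], 7.5] rows 1.6
```

servo_tool --deltas '[[[-0.2, -0.3, -0.7], [6.6, -1.3, 0.5], 7.5], [[-0.2, -0.3, -0.7], [6.6, -1.3, 0.5], 7.5], [[-0.2, -0.3, -0.7], [6.6, -1.3, 0.5], 7.5], [[-0.2, -0.3, -0.7], [6.6, -1.3, 0.5], 7.5]]'

```text
clock: 29.25
tool_pos: [0.4403, -0.1513, 0.1195]
orientation: [126.5, 89.9, -148.5]
force: [-0.9, -0.2, 0.1]
opening: 0.0751
```

```bash
python3 - <<'E'
from plan import *
plan([(.4404,-.1516,.0405,85,7.5)])
E
```

```text
t 29.2 tcp [ 0.4403 -0.1513  0.1195] jaw 85.0 q [   5.    7.  -33.    0.  -50. -100.] F [-0.9 -0.2  0.1] op 0.0751
[[0.0, -0.1, -0.1], [7.9, -0.03, -0.02], 7.5] rows 1.6
```

servo_tool --deltas '[[[0, 0, 0], [4, 0, 0], 7.5], [[0, 0, 0], [7.9, 0, 0], 7.5], [[0, 0, 0], [7.9, 0, 0], 7.5], [[0, 0, 0], [7.9, 0, 0], 7.5]]'

```text
clock: 29.65
tool_pos: [0.4408, -0.1514, 0.0416]
orientation: [132.0, 89.8, -142.9]
force: [-0.0, -0.7, 1.4]
opening: 0.0751
```

servo_tool --deltas '[[[0, 0, 0], [0, 0, 0], 4], [[0, 0, 0], [0, 0, 0], 4], [[0, 0, 0], [0, 0, 0], 4], [[0, 0, 0], [0, 0, 0], 4], [[0, 0, 0], [0, 0, 0], 4]]'

```text
clock: 30.15
tool_pos: [0.4415, -0.1513, 0.0427]
orientation: [165.4, 89.9, -109.6]
force: [-1.3, 3.2, 9.1]
opening: 0.0506
```

servo_tool --deltas '[[[0, 0, 0], [-1, 0, 0], 4], [[0, 0, 0], [-4, 0, 0], 4], [[0, 0, 0], [-8, 0, 0], 4], [[0, 0, 0], [-12, 0, 0], 4], [[0, 0, 0], [-12, 0, 0], 4]]'

```text
clock: 30.65
tool_pos: [0.4447, -0.1514, 0.1685]
orientation: [-99.1, 89.5, -14.0]
force: [1.2, 0.3, -2.9]
opening: 0.0506
```

```bash
python3 - <<'E'
from plan import *
plan([(.51,-.115,.165,125,4),(.5892,-.0718,.165,164,4)])
E
```

```text
t 30.6 tcp [ 0.4447 -0.1514  0.1685] jaw 85.1 q [   5.    3.  -30.    0.  -56. -100.] F [ 1.2  0.3 -2.9] op 0.0506
[[-39.9, -0.3, 0.5], [0.4, -6.2, 4.18], 4] rows 4.6
[[-39.0, 0.0, 0.0], [0.0, -8.97, -1.0], 4] rows 4.5
```

servo_tool --deltas '[[[-40, -0.3, 0.5], [0, -6.2, 4.2], 4], [[-40, -0.3, 0.5], [0, -6.2, 4.2], 4], [[-40, -0.3, 0.5], [0, -6.2, 4.2], 4], [[-40, -0.3, 0.5], [0, -6.2, 4.2], 4], [[-40, -0.3, 0.5], [0, -6.2, 4.2], 4]]'

```text
clock: 31.15
tool_pos: [0.5093, -0.1145, 0.1684]
orientation: [37.1, 89.9, 162.6]
force: [0.3, -0.1, -2.5]
opening: 0.0507
```

servo_tool --deltas '[[[-39, 0, 0], [0, -9, -1], 4], [[-39, 0, 0], [0, -9, -1], 4], [[-39, 0, 0], [0, -9, -1], 4], [[-39, 0, 0], [0, -9, -1], 4], [[-39, 0, 0], [0, -9, -1], 4]]'

```text
clock: 31.65
tool_pos: [0.5877, -0.0703, 0.1672]
orientation: [6.9, 89.7, 171.7]
force: [0.4, -0.6, -3.6]
opening: 0.0501
```

```bash
python3 - <<'E'
from plan import *
plan([(.5892,-.0718,.105,164,4),(.5892,-.0718,.0835,164,4)])
E
```

```text
t 31.6 tcp [ 0.5877 -0.0703  0.1672] jaw 164.8 q [ 12.  16. -15.  -0. -60. -27.] F [ 0.4 -0.6 -3.6] op 0.0501
[[0.8, 0.3, -0.0], [6.22, 0.11, -0.22], 4] rows 1.2
[[0.0, 0.0, 0.0], [2.15, 0.0, 0.0], 4] rows 0.4
```

servo_tool --deltas '[[[0.8, 0.3, 0], [3, 0.1, -0.2], 4], [[0.8, 0.3, 0], [6.2, 0.1, -0.2], 4], [[0.8, 0.3, 0], [6.2, 0.1, -0.2], 4], [[0.8, 0.3, 0], [6.2, 0.1, -0.2], 4]]'

```text
clock: 32.05
tool_pos: [0.5886, -0.0719, 0.1052]
orientation: [55.7, 89.9, -140.3]
force: [1.1, 0.2, -2.4]
opening: 0.0508
```

```bash
python3 - <<'E'
from plan import *
plan([(.5892,-.0718,.0835,164,4)])
E
```

```text
t 32.0 tcp [ 0.5886 -0.0719  0.1052] jaw 164.0 q [ 12.  19. -19.   0. -52. -28.] F [ 1.1  0.2 -2.4] op 0.0508
[[0.0, 0.1, -0.1], [2.17, -0.03, -0.05], 4] rows 0.4
```

servo_tool --deltas '[[[0, 0, 0], [1.2, 0, 0], 4], [[0, 0, 0], [2.2, 0, 0], 4], [[0, 0, 0], [2.2, 0, 0], 4], [[0, 0, 0], [2.2, 0, 0], 4]]'

```text
clock: 32.45
tool_pos: [0.5886, -0.072, 0.0832]
orientation: [54.9, 89.9, -141.1]
force: [0.1, -0.3, -2.7]
opening: 0.0507
```

servo_tool --deltas '[[[0, 0, 0], [0.3, 0, 0], 4], [[0, 0, 0], [0.6, 0, 0], 4], [[0, 0, 0], [0.7, 0, 0], 4], [[0, 0, 0], [0.7, 0, 0], 4]]'

```text
clock: 32.85
tool_pos: [0.5896, -0.072, 0.0802]
orientation: [135.4, 89.9, -60.5]
force: [-9.4, 4.0, 26.0]
opening: 0.0504
```

```bash
python3 - <<'E'
from plan import *
plan([(.5892,-.0718,.066,164,4)]); print(ctrl.get_obs()['moment'])
E
```

```text
t 32.9 tcp [ 0.5896 -0.072   0.0802] jaw 164.1 q [ 12.  21. -20.   0. -49. -28.] F [-9.4  4.  26. ] op 0.0504
[[0.1, -0.1, -0.1], [1.42, -0.01, 0.05], 4] rows 0.3
[ 1.32280883  4.02893322 -0.20483715]
```

Riding on the wall again. Easing the pressure and turning one way.

servo_tool --deltas '[[[0, 0, 0], [-0.15, 0, 0], 4], [[1, 0, 0], [0, 0, 0], 4], [[2, 0, 0], [0, 0, 0], 4], [[3, 0, 0], [0, 0, 0], 4], [[4, 0, 0], [0.1, 0, 0], 4]]'

```text
clock: 33.35
tool_pos: [0.5904, -0.072, 0.0804]
orientation: [154.1, 89.8, -45.9]
force: [-4.9, 2.8, 17.7]
opening: 0.0506
```

```bash
python3 - <<'E'
from plan import *
plan([(.5892,-.0718,.0795,164,4)]); print(ctrl.get_obs()['moment'])
E
```

```text
t 33.4 tcp [ 0.5904 -0.072   0.0804] jaw 160.1 q [ 12.  21. -20.   0. -49. -32.] F [-4.9  2.8 17.7] op 0.0506
[[-3.9, -0.2, -0.1], [0.09, 0.02, 0.12], 4] rows 0.5
[1.28984381 1.99692346 0.39862394]
```

servo_tool --deltas '[[[-1, 0, 0], [-0.15, -0.1, 0.1], 4], [[-3, 0, 0], [0, -0.1, 0.1], 4], [[-4, 0, 0], [0.05, -0.1, 0.1], 4], [[-5, 0, 0], [0.05, -0.1, 0.1], 4], [[-6, 0, 0], [0.05, -0.1, 0.1], 4]]'

```text
clock: 33.85
tool_pos: [0.5909, -0.071, 0.0804]
orientation: [160.9, 89.7, -33.0]
force: [2.5, -2.4, 4.2]
opening: 0.0504
```

```bash
python3 - <<'E'
from plan import *
plan([(.5892,-.0718,.0795,164,4)]); print(ctrl.get_obs()['moment'])
E
```

```text
t 33.9 tcp [ 0.5909 -0.071   0.0804] jaw 166.1 q [ 12.  21. -20.   0. -49. -26.] F [ 2.5 -2.4  4.2] op 0.0504
[[2.1, -0.3, -0.1], [0.09, 0.12, 0.15], 4] rows 0.2
[-0.59920045 -0.82236355 -0.21869304]
```

servo_tool --deltas '[[[-1, 0, 0], [0.1, 0, 0.1], 4], [[-2, 0, 0], [0.1, 0, 0.1], 4], [[-3, 0, 0], [0.15, 0, 0.1], 4], [[-4, 0, 0], [0.15, 0, 0.1], 4], [[-5, 0, 0], [0.15, 0, 0.1], 4]]'

```text
clock: 34.35
tool_pos: [0.5894, -0.0706, 0.0781]
orientation: [146.0, 89.8, -42.8]
force: [1.1, -0.3, -3.9]
opening: 0.0507
```

```bash
python3 - <<'E'
from plan import *
plan([(.5892,-.0718,.0795,164,4)]); print(ctrl.get_obs()['moment'])
E
```

```text
t 34.4 tcp [ 0.5894 -0.0706  0.0781] jaw 171.2 q [ 12.  21. -21.   0. -49. -21.] F [ 1.1 -0.3 -3.9] op 0.0507
[[7.2, -0.2, -0.1], [-0.14, 0.12, -0.0], 4] rows 0.8
[ 0.3171658  -0.27987799  0.00777568]
```

Dropped to 0.078 with the force back at the bare weight: found the keyway at a jaw angle near 170°. Lowering.

servo_tool --deltas '[[[0, 0, 0], [0.3, 0, 0], 4], [[0, 0, 0], [0.6, 0, 0], 4], [[0, 0, 0], [0.6, 0, 0], 4], [[0, 0, 0], [0.6, 0, 0], 4]]'

```text
clock: 34.75
tool_pos: [0.5894, -0.0706, 0.0718]
orientation: [144.3, 89.8, -44.5]
force: [2.1, 0.9, -4.3]
opening: 0.0505
```

```bash
python3 - <<'E'
from plan import *
plan([(.5892,-.0718,.066,171,4)]); print(ctrl.get_obs()['moment'])
E
```

```text
t 34.8 tcp [ 0.5894 -0.0706  0.0718] jaw 171.2 q [ 12.  21. -21.   0. -48. -21.] F [ 2.1  0.9 -4.3] op 0.0505
[[0.2, -0.2, -0.1], [0.58, 0.12, 0.0], 4] rows 0.1
[ 0.27868244 -0.58100145 -0.07349065]
```

servo_tool --deltas '[[[0, 0, 0], [0.2, 0, 0], 4], [[0, 0, 0], [0.4, 0, 0], 4], [[0, 0, 0], [0.6, 0, 0], 4], [[0, 0, 0], [0.6, 0, 0], 4]]'

```text
clock: 35.15
tool_pos: [0.5895, -0.0707, 0.0667]
orientation: [144.5, 89.7, -44.3]
force: [-1.8, -0.5, 4.7]
opening: 0.0504
```

servo_tool --deltas '[[[0, 0, 0], [0, 0, 0], 7], [[0, 0, 0], [0, 0, 0], 7], [[0, 0, 0], [0, 0, 0], 7], [[0, 0, 0], [0, 0, 0], 7], [[0, 0, 0], [-1, 0, 0], 7]]'

```text
clock: 35.65
tool_pos: [0.5884, -0.0709, 0.0757]
orientation: [105.7, 89.8, -83.1]
force: [0.6, -0.6, -0.2]
opening: 0.0697
```

servo_tool --deltas '[[[0, 0, 0], [-5, 0, 0], 7], [[0, 0, 0], [-10, 0, 0], 7], [[0, 0, 0], [-12, 0, 0], 7], [[0, 0, 0], [-12, 0, 0], 7]]'

```text
clock: 36.05
tool_pos: [0.5905, -0.0704, 0.2008]
orientation: [170.1, 89.5, -18.7]
force: [0.5, -0.8, -0.1]
opening: 0.07
```

```bash
python3 - <<'E'
from plan import *
from meas import *
t=snap('top','t8.png')
c,a=circ(t,*proj(t,[.597,-.2,.082])); print(c.round(1),a,(onz(t,*c,.082)[:2]+[.0019,-.0006]).round(4))
plan([(.5969,-.1995,.16,126.5,7.5),(.5969,-.1995,.16,216.5,7.5)])
im=cv2.cvtColor(t['image'],cv2.COLOR_RGB2GRAY); g=cv2.resize(im[170:206,368:408],None,fx=8,fy=8,interpolation=cv2.INTER_CUBIC)
l=cv2.HoughLinesP(cv2.Canny(g,60,120),1,np.pi/180,40,minLineLength=60,maxLineGap=10)
for x1,y1,x2,y2 in l[:,0]: print((x1,y1,x2,y2),'world ang %.1f'%np.degrees(np.arctan2(-(x2-x1),-(y2-y1))))
E
```

```text
[387.4 188.4] 124 [ 0.5971 -0.1992]
t 36.1 tcp [ 0.5893 -0.0703  0.1983] jaw 171.2 q [ 12.  14. -13.   0. -63. -21.] F [-0.2 -0.3 -0.4] op 0.0699
[[44.7, -0.3, 0.0], [3.87, 12.64, -2.72], 7.5] rows 5.2
[[-90.0, -0.0, -0.0], [0.0, 0.0, 0.0], 7.5] rows 10.5Traceback (most recent call last):
  File "<stdin>", line 8, in <module>
TypeError: 'NoneType' object is not subscriptable
```

M3 is home in BR. M4 is unmoved at (0.597,-0.199), with its square axes at -54° from the corners. Its key is hidden behind the block in both views, so it must point outward at about -54°. Gripping with the jaw at 216°.

servo_tool --deltas '[[[-30, -0.3, 0], [-1, 12.6, -2.7], 7.5], [[-30, -0.3, 0], [-1, 12.6, -2.7], 7.5], [[-30, -0.3, 0], [0, 12.6, -2.7], 7.5], [[-30, -0.3, 0], [0, 12.6, -2.7], 7.5], [[-30, -0.3, 0], [0, 12.6, -2.7], 7.5]]'

```text
clock: 36.6
tool_pos: [0.5955, -0.2, 0.1969]
orientation: [17.5, 89.7, -141.4]
force: [-0.7, 0.3, -1.7]
opening: 0.075
```

```bash
python3 - <<'E'
from plan import *
plan([(.5971,-.1994,.12,216,7.5),(.5971,-.1994,.042,216,7.5)])
E
```

```text
t 36.6 tcp [ 0.5955 -0.2     0.1969] jaw -158.9 q [ -1.  17.  -8.   0. -65.  22.] F [-0.7  0.3 -1.7] op 0.0750
[[-14.9, 0.3, -0.0], [7.69, -0.01, -0.21], 7.5] rows 1.7
[[0.0, 0.0, 0.0], [7.8, 0.0, 0.0], 7.5] rows 1.6
```

servo_tool --deltas '[[[-14.9, 0.3, 0], [3, 0, -0.2], 7.5], [[-14.9, 0.3, 0], [7.6, 0, -0.2], 7.5], [[-14.9, 0.3, 0], [7.6, 0, -0.2], 7.5], [[-14.9, 0.3, 0], [7.6, 0, -0.2], 7.5]]'

```text
clock: 37.0
tool_pos: [0.5968, -0.1991, 0.1209]
orientation: [-1.8, 89.9, -146.0]
force: [-0.1, 0.5, 0.5]
opening: 0.0747
```

```bash
python3 - <<'E'
from plan import *
plan([(.5971,-.1994,.041,216,7.5)])
E
```

```text
t 37.0 tcp [ 0.5968 -0.1991  0.1209] jaw -144.2 q [ -1.  21. -13.   0. -56.  36.] F [-0.1  0.5  0.5] op 0.0747
[[-0.2, 0.1, 0.0], [7.99, 0.04, -0.02], 7.5] rows 1.6
```

servo_tool --deltas '[[[-0.2, 0, 0], [4, 0, 0], 7.5], [[-0.2, 0, 0], [8, 0, 0], 7.5], [[-0.2, 0, 0], [8, 0, 0], 7.5], [[-0.2, 0, 0], [8, 0, 0], 7.5]]'

```text
clock: 37.4
tool_pos: [0.598, -0.1992, 0.043]
orientation: [45.6, 89.9, -98.4]
force: [0.7, 0.1, 0.3]
opening: 0.0752
```

servo_tool --deltas '[[[0, 0, 0], [0, 0, 0], 4], [[0, 0, 0], [0, 0, 0], 4], [[0, 0, 0], [0, 0, 0], 4], [[0, 0, 0], [0, 0, 0], 4], [[0, 0, 0], [0, 0, 0], 4]]'

```text
clock: 37.9
tool_pos: [0.5984, -0.1996, 0.0445]
orientation: [79.5, 89.8, -64.6]
force: [-2.2, -0.3, 8.5]
opening: 0.0514
```

servo_tool --deltas '[[[0, 0, 0], [-1, 0, 0], 4], [[0, 0, 0], [-4, 0, 0], 4], [[0, 0, 0], [-8, 0, 0], 4], [[0, 0, 0], [-12, 0, 0], 4], [[0, 0, 0], [-12, 0, 0], 4]]'

```text
clock: 38.4
tool_pos: [0.6016, -0.2, 0.1715]
orientation: [123.9, 89.3, -20.1]
force: [0.4, -0.3, -2.2]
opening: 0.0516
```

```bash
python3 - <<'E'
from plan import *
s=snap('side','s9.png')
plan([(.63,-.15,.165,176,4),(.66,-.10,.165,136,4),(.693,-.0618,.165,91,4)])
u=proj(s,[.597,-.199,.13]).astype(int); a=cv2.imread('pics/s9.png'); print(u); cv2.imwrite('pics/s9c.png',cv2.resize(a[u[1]-40:u[1]+50,u[0]-60:u[0]+60],None,fx=4,fy=4,interpolation=cv2.INTER_CUBIC))
E
```

```text
t 38.5 tcp [ 0.6    -0.1994  0.1682] jaw -144.0 q [ -1.  19. -10.   0. -61.  37.] F [-0.4 -0.  -2.9] op 0.0514
[[40.0, -0.4, -0.3], [0.33, -2.24, -5.33], 4] rows 4.7
[[40.0, 0.0, 0.0], [0.0, -5.2, -2.64], 4] rows 4.7
[[45.0, 0.0, 0.0], [0.0, -5.04, 0.28], 4] rows 5.2
[328 119]
```

View pics/s9c.png

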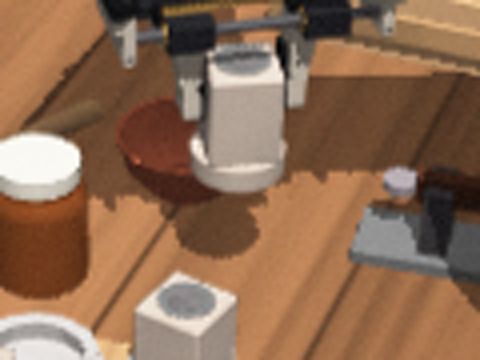

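M4 is held upright at crop (245,120) and its key still faces away from the camera, as expected. The opening of 51.4 mm suggests a small yaw misfit, so I expect to have to search. Moving over TR.

servo_tool --deltas '[[[40, -0.4, -0.3], [0.2, -2.2, -5.3], 4], [[40, -0.4, -0.3], [0.2, -2.2, -5.3], 4], [[40, -0.4, -0.3], [0.2, -2.2, -5.3], 4], [[40, -0.4, -0.3], [0.2, -2.2, -5.3], 4], [[40, -0.4, -0.3], [0.2, -2.2, -5.3], 4]]'

```text
clock: 38.95
tool_pos: [0.6289, -0.15, 0.1645]
orientation: [-10.3, 89.8, 165.3]
force: [0.8, 0.2, -2.0]
opening: 0.0511
```

servo_tool --deltas '[[[40, 0, 0], [0, -5.2, -2.6], 4], [[40, 0, 0], [0, -5.2, -2.6], 4], [[40, 0, 0], [0, -5.2, -2.6], 4], [[40, 0, 0], [0, -5.2, -2.6], 4], [[40, 0, 0], [0, -5.2, -2.6], 4]]'

```text
clock: 39.45
tool_pos: [0.6577, -0.0997, 0.1625]
orientation: [34.1, 89.6, 169.4]
force: [0.3, 0.4, -2.6]
opening: 0.051
```

```bash
python3 - <<'E'
from plan import *
plan([(.693,-.0615,.165,91,4)])
E
```

```text
t 39.5 tcp [ 0.6577 -0.0997  0.1625] jaw 135.3 q [  8.  22.  -5.  -0. -63. -53.] F [ 0.3  0.4 -2.6] op 0.0510
[[44.3, 0.2, -0.3], [-0.27, -5.2, 0.18], 4] rows 5.2
```

servo_tool --deltas '[[[44.3, 0.2, -0.3], [-0.3, -5.1, 0.2], 4], [[44.3, 0.2, -0.3], [-0.3, -5.1, 0.2], 4], [[44.3, 0.2, -0.3], [-0.3, -5.1, 0.2], 4], [[44.3, 0.2, -0.3], [-0.3, -5.1, 0.2], 4], [[44.3, 0.2, -0.3], [-0.3, -5.1, 0.2], 4]]'

```text
clock: 39.95
tool_pos: [0.6911, -0.0618, 0.1633]
orientation: [82.4, 89.7, 174.7]
force: [0.0, 0.3, -2.6]
opening: 0.0508
```

```bash
python3 - <<'E'
from plan import *
plan([(.692,-.0615,.105,91,4)])
E
```

```text
t 40.0 tcp [ 0.6911 -0.0618  0.1633] jaw 92.3 q [ 11.  25.  -1.  -0. -64. -99.] F [ 0.   0.3 -2.6] op 0.0508
[[1.3, 0.0, -0.3], [5.83, -0.12, 0.03], 4] rows 1.2
```

servo_tool --deltas '[[[1.3, 0, -0.3], [3, -0.1, 0], 4], [[1.3, 0, -0.3], [6, -0.1, 0], 4], [[1.3, 0, -0.3], [7.5, -0.1, 0], 4], [[1.3, 0, -0.3], [7.5, -0.1, 0], 4], [[1.3, 0, -0.3], [7.5, -0.1, 0], 4]]'

```text
clock: 40.45
tool_pos: [0.6919, -0.0618, 0.0885]
orientation: [-78.9, 90.0, 12.1]
force: [0.1, -1.3, -2.1]
opening: 0.0511
```

```bash
python3 - <<'E'
from plan import *
plan([(.692,-.0615,.080,91,4)])
E
```

```text
t 40.5 tcp [ 0.6919 -0.0618  0.0885] jaw 91.0 q [  11.   28.   -6.   -0.  -56. -100.] F [ 0.1 -1.3 -2.1] op 0.0511
[[-0.0, 0.0, 0.0], [0.85, -0.01, 0.03], 4] rows 0.2
```

servo_tool --deltas '[[[0, 0, 0], [0.3, 0, 0], 4], [[0, 0, 0], [0.6, 0, 0], 4], [[0, 0, 0], [0.8, 0, 0], 4], [[0, 0, 0], [0.8, 0, 0], 4]]'

```text
clock: 40.85
tool_pos: [0.6927, -0.0618, 0.0817]
orientation: [-89.4, 89.9, 1.6]
force: [0.8, 0.7, 2.8]
opening: 0.0512
```

```bash
python3 - <<'E'
from plan import *
plan([(.692,-.0615,.069,91,4)]); print(ctrl.get_obs()['moment'])
E
```

```text
t 40.9 tcp [ 0.6927 -0.0618  0.0817] jaw 91.0 q [  11.   29.   -7.    0.  -55. -100.] F [0.8 0.7 2.8] op 0.0512
[[0.0, 0.0, 0.1], [1.27, 0.07, 0.03], 4] rows 0.3
[ 0.2569091   0.07140756 -0.04031629]
```

servo_tool --deltas '[[[1, 0, 0], [0.1, 0.05, 0], 4], [[2, 0, 0], [0.15, 0.05, 0], 4], [[3, 0, 0], [0.15, 0.05, 0], 4], [[4, 0, 0], [0.2, 0.05, 0], 4], [[5, 0, 0], [0.2, 0.05, 0], 4]]'

```text
clock: 41.35
tool_pos: [0.6933, -0.0625, 0.081]
orientation: [-97.3, 89.7, -11.4]
force: [0.5, -2.1, 5.8]
opening: 0.0506
```

```bash
python3 - <<'E'
from plan import *
plan([(.692,-.0615,.069,91,4)]); print(ctrl.get_obs()['moment'])
E
```

```text
t 41.4 tcp [ 0.6933 -0.0625  0.081 ] jaw 86.0 q [  11.   29.   -7.    0.  -54. -105.] F [ 0.5 -2.1  5.8] op 0.0506
[[-5.0, -0.0, 0.3], [1.2, 0.14, 0.1], 4] rows 0.6
[-0.62084783 -0.12194453  0.01461912]
```

Not found on that side. Sweeping back the other way.

servo_tool --deltas '[[[-2, 0, 0], [-0.1, 0.1, 0.1], 4], [[-5, 0, 0], [0, 0.1, 0.1], 4], [[-6, 0, 0], [0.1, 0.1, 0.1], 4], [[-7, 0, 0], [0.1, 0.1, 0.1], 4], [[-8, 0, 0], [0.1, 0.1, 0.1], 4]]'

```text
clock: 41.85
tool_pos: [0.6922, -0.0613, 0.0795]
orientation: [-103.2, 89.8, -9.2]
force: [1.2, 1.2, -3.3]
opening: 0.0506
```

```bash
python3 - <<'E'
from plan import *
plan([(.692,-.0615,.069,91,4)]); print(ctrl.get_obs()['moment'])
E
```

```text
t 41.9 tcp [ 0.6922 -0.0613  0.0795] jaw 94.0 q [ 11.  29.  -7.   0. -54. -97.] F [ 1.2  1.2 -3.3] op 0.0506
[[3.0, -0.0, 0.2], [1.05, 0.03, -0.02], 4] rows 0.3
[ 0.40214017 -0.346882    0.0093546 ]
```

Dropped to 0.0795 with no load: it's in the keyway. Lowering home.

servo_tool --deltas '[[[0, 0, 0], [0.4, 0, 0], 4], [[0, 0, 0], [0.7, 0, 0], 4], [[0, 0, 0], [0.7, 0, 0], 4], [[0, 0, 0], [0.7, 0, 0], 4]]'

```text
clock: 42.25
tool_pos: [0.6923, -0.0613, 0.0721]
orientation: [-103.3, 89.8, -9.4]
force: [1.3, 0.8, -3.9]
opening: 0.0508
```

servo_tool --deltas '[[[0, 0, 0], [0.2, 0, 0], 4], [[0, 0, 0], [0.4, 0, 0], 4], [[0, 0, 0], [0.4, 0, 0], 4], [[0, 0, 0], [0.4, 0, 0], 4]]'

```text
clock: 42.65
tool_pos: [0.6923, -0.0613, 0.0689]
orientation: [-104.4, 89.7, -10.5]
force: [-2.0, 0.8, 4.9]
opening: 0.0504
```

```bash
python3 - <<'E'
from plan import *
plan([(.692,-.0615,.069,91,4)]); print(ctrl.get_obs()['moment'])
E
```

```text
t 42.6 tcp [ 0.6923 -0.0613  0.0689] jaw 94.0 q [ 11.  29.  -7.   0. -53. -97.] F [-2.   0.8  4.9] op 0.0504
[[3.0, -0.1, 0.3], [-0.01, 0.03, -0.01], 4] rows 0.3
[ 0.32036419  0.52468964 -0.02366314]
```

M4 is home. Release, and measure the bar's stock by mask in the first, unshaded picture.

servo_tool --deltas '[[[0, 0, 0], [0, 0, 0], 7], [[0, 0, 0], [0, 0, 0], 7], [[0, 0, 0], [0, 0, 0], 7], [[0, 0, 0], [0, 0, 0], 7], [[0, 0, 0], [-1, 0, 0], 7]]'

```text
clock: 43.15
tool_pos: [0.6911, -0.0614, 0.0775]
orientation: [-129.9, 89.9, -36.0]
force: [0.4, -0.2, 0.8]
opening: 0.0702
```

servo_tool --deltas '[[[0, 0, 0], [-5, 0, 0], 6], [[0, 0, 0], [-10, 0, 0], 6], [[0, 0, 0], [-13, 0, 0], 6], [[0, 0, 0], [-13, 0, 0], 6]]'

```text
clock: 43.55
tool_pos: [0.6938, -0.0615, 0.215]
orientation: [-97.9, 89.3, -3.9]
force: [0.8, -0.5, -0.1]
opening: 0.0598
```

```bash
python3 - <<'E'
from plan import *
t=last('top'); im=cv2.cvtColor(cv2.imread('pics/top0.png'),cv2.COLOR_BGR2RGB)
sub=im[205:275,410:450]; hsv=cv2.cvtColor(im,cv2.COLOR_RGB2HSV)
m=((hsv[...,0]<12)&(hsv[...,1]>110)&(im[...,0]<150)&(im[...,0]>50)).astype(np.uint8); M=np.zeros_like(m); M[205:275,415:450]=m[205:275,415:450]
n,l,st,c=cv2.connectedComponentsWithStats(M); k=1+np.argmax(st[1:,4]); print(st[k],c[k])
ys,xs=np.nonzero(l==k); r=cv2.minAreaRect(np.stack([xs,ys],1).astype(np.float32)); print(r)
P=np.array([onz(t,x,y,.069)[:2] for x,y in zip(xs,ys)]); mu=P.mean(0); w,v=np.linalg.eigh(np.cov(P.T)); d=v[:,1]; d*=np.sign(d[0]); q=(P-mu)@d
print('stock centre',mu+d*(q.max()+q.min())/2+[.0019,-.0006],'mean',mu,'yaw',np.degrees(np.arctan2(d[1],d[0])),'len',np.ptp(q))
plan([(.58,-.2,.21,94,5),(.451,-.3286,.16,95,4)])
E
```

```text
[429 221   7  19  47] [432.04255319 230.59574468]
((431.94677734375, 229.91395568847656), (18.288219451904297, 5.160536766052246), 84.80557250976562)
stock centre [ 0.47728276 -0.32601975] mean [ 0.47337709 -0.32557688] yaw 4.479531469209351 len 0.05245922211557501
t 43.5 tcp [ 0.6938 -0.0615  0.215 ] jaw 94.0 q [ 11.  23.   2.   0. -69. -97.] F [ 0.8 -0.5 -0.1] op 0.0598
[[-0.0, -0.1, 0.7], [0.37, 12.31, -13.03], 5] rows 3.6
[[-1.0, 0.0, 0.0], [5.0, 13.77, -11.93], 4] rows 3.8
```

servo_tool --deltas '[[[0, 0, 0.7], [0, 12.3, -13], 5], [[0, 0, 0.7], [0, 12.3, -13], 5], [[0, 0, 0.7], [0, 12.3, -13], 5], [[0, 0, 0.7], [0, 12.3, -13], 5], [[0, 0, 0.7], [0.4, 12.3, -13], 5]]'

```text
clock: 44.05
tool_pos: [0.5782, -0.2023, 0.2115]
orientation: [-150.9, 89.9, -57.1]
force: [0.1, -0.5, 0.0]
opening: 0.0502
```

servo_tool --deltas '[[[-1, 0, 0], [2, 13.8, -11.9], 4], [[-1, 0, 0], [4, 13.8, -11.9], 4], [[-1, 0, 0], [5, 13.8, -11.9], 4], [[-1, 0, 0], [5, 13.8, -11.9], 4], [[-1, 0, 0], [5, 13.8, -11.9], 4]]'

```text
clock: 44.55
tool_pos: [0.4444, -0.3316, 0.1598]
orientation: [94.3, 89.9, -171.1]
force: [0.2, 0.3, 0.3]
opening: 0.0398
```

```bash
python3 - <<'E'
from plan import *
plan([(.451,-.3285,.10,95,4),(.451,-.3285,.038,95,4)])
E
```

```text
t 44.5 tcp [ 0.4444 -0.3316  0.1598] jaw 94.6 q [-16.  12. -20.   0. -58. -69.] F [0.2 0.3 0.3] op 0.0398
[[-0.4, -0.0, -0.1], [5.98, -0.7, 0.26], 4] rows 1.2
[[0.0, 0.0, 0.0], [6.2, 0.0, 0.0], 4] rows 1.2
```

servo_tool --deltas '[[[-0.4, 0, 0], [3, -0.7, 0.3], 4], [[-0.4, 0, 0], [6, -0.7, 0.3], 4], [[-0.4, 0, 0], [6, -0.7, 0.3], 4], [[-0.4, 0, 0], [6, -0.7, 0.3], 4]]'

```text
clock: 44.95
tool_pos: [0.4515, -0.328, 0.1003]
orientation: [94.9, 89.8, -170.0]
force: [-0.2, -0.4, 0.3]
opening: 0.0397
```

servo_tool --deltas '[[[0, 0, 0], [3, 0, 0], 4], [[0, 0, 0], [6.2, 0, 0], 4], [[0, 0, 0], [6.2, 0, 0], 4], [[0, 0, 0], [6.2, 0, 0], 4]]'

```text
clock: 45.35
tool_pos: [0.4523, -0.3283, 0.0398]
orientation: [111.4, 89.8, -153.5]
force: [-0.2, -0.1, 1.9]
opening: 0.04
```

servo_tool --deltas '[[[0, 0, 0], [0, 0, 0], 0.5], [[0, 0, 0], [0, 0, 0], 0.5], [[0, 0, 0], [0, 0, 0], 0.5], [[0, 0, 0], [0, 0, 0], 0.5], [[0, 0, 0], [0, 0, 0], 0.5]]'

```text
clock: 45.85
tool_pos: [0.4529, -0.3286, 0.0408]
orientation: [140.9, 89.9, -124.0]
force: [-1.2, 0.6, 6.8]
opening: 0.0136
```

```bash
python3 - <<'E'
from plan import *
plan([(.451,-.3285,.038,95,4)])
E
```

```text
t 45.9 tcp [ 0.4529 -0.3286  0.0408] jaw 95.1 q [-16.  21. -27.   0. -42. -69.] F [-1.2  0.6  6.8] op 0.0136
[[0.1, -0.1, -0.1], [0.28, 0.19, 0.03], 4] rows 0.1
```

Bar gripped (13.6 mm). Lift it straight up and turn it 180°.

servo_tool --deltas '[[[0, 0, 0], [-1, 0, 0], 0.5], [[0, 0, 0], [-2.5, 0, 0], 0.5], [[0, 0, 0], [-4, 0, 0], 0.5], [[0, 0, 0], [-7, 0, 0], 0.5], [[0, 0, 0], [-10, 0, 0], 0.5]]'

```text
clock: 46.35
tool_pos: [0.4523, -0.3281, 0.1417]
orientation: [109.8, 89.8, -155.1]
force: [0.6, 0.3, -1.8]
opening: 0.0134
```

servo_tool --deltas '[[[0, 0, 0], [0, 0, 0], 0.5], [[-8, 0, 0], [0, 0, 0], 0.5], [[-16, 0, 0], [0, 0, 0], 0.5], [[-24, 0, 0], [0, 0, 0], 0.5], [[-32, 0, 0], [0, 0, 0], 0.5]]'

```text
clock: 46.85
tool_pos: [0.4517, -0.3278, 0.1415]
orientation: [63.8, 89.8, -168.8]
force: [0.8, -0.2, -1.8]
opening: 0.0139
```

servo_tool --deltas '[[[-8, 0, 0], [0, 0, 0], 0.5], [[-16, 0, 0], [0, 0, 0], 0.5], [[-24, 0, 0], [0, 0, 0], 0.5], [[-32, 0, 0], [0, 0, 0], 0.5], [[-40, 0, 0], [0, 0, 0], 0.5]]'

```text
clock: 47.35
tool_pos: [0.4512, -0.3275, 0.1412]
orientation: [13.4, 89.7, -178.9]
force: [-0.5, -0.1, -2.3]
opening: 0.0136
```

servo_tool --deltas '[[[-8, 0, 0], [0, 0, 0], 0.5], [[-16, 0, 0], [0, 0, 0], 0.5], [[-24, 0, 0], [0, 0, 0], 0.5], [[-32, 0, 0], [0, 0, 0], 0.5], [[-40, 0, 0], [0, 0, 0], 0.5]]'

```text
clock: 47.85
tool_pos: [0.4506, -0.3272, 0.1409]
orientation: [-33.6, 89.7, 174.5]
force: [-0.6, -0.1, -1.8]
opening: 0.0139
```

servo_tool --deltas '[[[-8, 0, 0], [0, 0, 0], 0.5], [[-16, 0, 0], [0, 0, 0], 0.5], [[-24, 0, 0], [0, 0, 0], 0.5], [[-32, 0, 0], [0, 0, 0], 0.5], [[-40, 0, 0], [0, 0, 0], 0.5]]'

```text
clock: 48.35
tool_pos: [0.45, -0.3269, 0.1405]
orientation: [-78.9, 89.6, 169.5]
force: [0.8, -0.3, -0.8]
opening: 0.014
```

```bash
python3 - <<'E'
from plan import *
plan([(.4492,-.3289,.11,275.1,.5),(.4492,-.3289,.065,275.1,.5)])
E
```

```text
t 48.4 tcp [ 0.45   -0.3269  0.1405] jaw -111.6 q [-16.  14. -21.   0. -56.  84.] F [ 0.8 -0.3 -0.8] op 0.0140
[[-26.7, -0.0, 0.4], [3.05, 0.02, 0.21], 0.5] rows 3.1
[[0.0, 0.0, 0.0], [4.5, 0.0, 0.0], 0.5] rows 0.9
```

servo_tool --deltas '[[[-8, 0, 0], [0, 0, 0.2], 0.5], [[-16, 0, 0], [0, 0, 0.2], 0.5], [[-26.7, 0, 0.4], [1, 0, 0.2], 0.5], [[-26.7, 0, 0.4], [3, 0, 0.2], 0.5], [[-26.7, 0, 0.4], [3, 0, 0.2], 0.5]]'

```text
clock: 48.85
tool_pos: [0.4469, -0.3277, 0.1082]
orientation: [-125.4, 89.7, 149.6]
force: [-0.5, -0.2, -1.1]
opening: 0.0137
```

```bash
python3 - <<'E'
from plan import *
plan([(.4492,-.3289,.065,275.1,.5)])
E
```

```text
t 48.9 tcp [ 0.4469 -0.3277  0.1082] jaw -85.0 q [-16.  16. -23.  -0. -51. 111.] F [-0.5 -0.2 -1.1] op 0.0137
[[-0.1, -0.2, 0.2], [4.31, 0.23, 0.15], 0.5] rows 0.9
```

servo_tool --deltas '[[[0, -0.2, 0.2], [2, 0.2, 0.15], 0.5], [[0, -0.2, 0.2], [4.2, 0.2, 0.15], 0.5], [[0, -0.2, 0.2], [4.2, 0.2, 0.15], 0.5], [[0, -0.2, 0.2], [4.2, 0.2, 0.15], 0.5]]'

```text
clock: 49.25
tool_pos: [0.4489, -0.3291, 0.0667]
orientation: [-70.1, 89.9, -155.1]
force: [-0.8, 0.3, -0.0]
opening: 0.0137
```

```bash
python3 - <<'E'
from plan import *
plan([(.4492,-.3288,.0535,275.1,.5)])
E
```

```text
t 49.2 tcp [ 0.4489 -0.3291  0.0667] jaw -85.0 q [-16.  19. -26.   0. -46. 111.] F [-0.8  0.3 -0. ] op 0.0137
[[-0.1, 0.0, 0.1], [1.32, 0.03, -0.02], 0.5] rows 0.3
```

servo_tool --deltas '[[[0, 0, 0], [0.5, 0, 0], 0.5], [[0, 0, 0], [1, 0, 0], 0.5], [[0, 0, 0], [1.3, 0, 0], 0.5], [[0, 0, 0], [1.3, 0, 0], 0.5]]'

```text
clock: 49.65
tool_pos: [0.4487, -0.329, 0.0535]
orientation: [-81.6, 89.9, -166.6]
force: [-1.6, 0.5, -0.2]
opening: 0.0139
```

```bash
python3 - <<'E'
from plan import *
plan([(.4492,-.3288,.0408,275.1,.5)])
E
```

```text
t 49.6 tcp [ 0.4487 -0.329   0.0535] jaw -85.0 q [-16.  20. -27.   0. -44. 111.] F [-1.6  0.5 -0.2] op 0.0139
[[-0.1, 0.0, 0.1], [1.27, 0.06, -0.01], 0.5] rows 0.3
```

In the slots with no resistance. Lowering to the saddles' floors.

servo_tool --deltas '[[[0, 0, 0], [0.5, 0, 0], 0.5], [[0, 0, 0], [1, 0, 0], 0.5], [[0, 0, 0], [1.3, 0, 0], 0.5], [[0, 0, 0], [1.3, 0, 0], 0.5]]'

```text
clock: 50.05
tool_pos: [0.4484, -0.3289, 0.0408]
orientation: [-83.3, 89.9, -168.3]
force: [-3.0, 1.1, 5.6]
opening: 0.0138
```

servo_tool --deltas '[[[0, 0, 0], [0, 0, 0], 4], [[0, 0, 0], [0, 0, 0], 4], [[0, 0, 0], [0, 0, 0], 4], [[0, 0, 0], [0, 0, 0], 4], [[0, 0, 0], [-1, 0, 0], 4]]'

```text
clock: 50.55
tool_pos: [0.4475, -0.3286, 0.0499]
orientation: [-100.2, 89.7, 174.8]
force: [0.3, -0.9, -0.2]
opening: 0.0394
```

servo_tool --deltas '[[[0, 0, 0], [-5, 0, 0], 4], [[0, 0, 0], [-10, 0, 0], 4], [[0, 0, 0], [-15, 0, 0], 4], [[0, 0, 0], [-15, 0, 0], 4]]'

```text
clock: 50.95
tool_pos: [0.4518, -0.3306, 0.2085]
orientation: [46.5, 89.5, -38.5]
force: [0.3, -0.3, -0.7]
opening: 0.0403
```

servo_tool --deltas '[[[0, 0, 0], [0, 0, 5], 4], [[0, 0, 0], [0, 0, 10], 4], [[0, 0, 0], [0, 0, 15], 4], [[0, 0, 0], [0, 0, 20], 4], [[0, 0, 0], [0, 0, 20], 4]]'

```text
clock: 51.45
tool_pos: [0.4685, -0.5345, 0.2084]
orientation: [38.3, 89.6, -46.9]
force: [0.1, 0.7, -0.7]
opening: 0.0398
```

```bash
python3 - <<'E'
from plan import *
plan([]); t=snap('top','t10.png'); s=snap('side','s10.png')
a=cv2.imread('pics/s10.png'); cv2.imwrite('pics/s10c.png',cv2.resize(a[90:340,190:460],None,fx=2.9,fy=2.4,interpolation=cv2.INTER_CUBIC))
E
```

```text
t 51.5 tcp [ 0.4685 -0.5345  0.2084] jaw -85.1 q [-33.  24.   4.   0. -69. 128.] F [ 0.1  0.7 -0.7] op 0.0398
```

View pics/s10c.png

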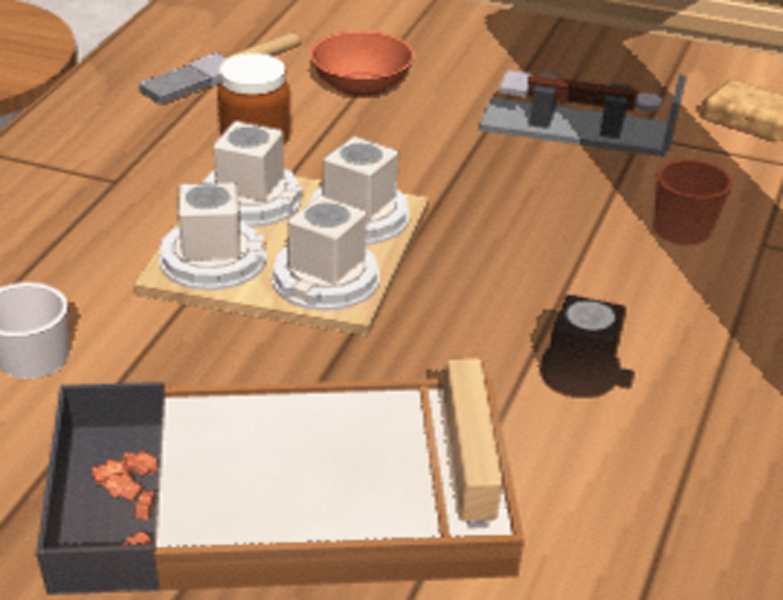

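Side view: four moulds sit level in their seats, keys in the keyways. The bar has its square end (513,82) facing away from the stop plate, the scraper is upright in its bay (472,440), and five flakes are in the trough. Last is a numeric check.

```bash
python3 - <<'E'
from meas import *
t=last('top'); s=last('side')
for n,p in dict(BL=(.5787,.0318),TL=(.6835,.042),BR=(.589,-.0715),TR=(.6925,-.0615)).items():
    o=[]
    for v,b in((t,(.0019,-.0006)),(s,(-.0012,.0009))):
        try: c,a=circ(v,*proj(v,[*p,.106])); o+=[((onz(v,*c,.106)[:2]+b-p)*1000).round(1),a]
        except Exception: o+=['none']
    print(n,o)
S=np.array([.501,.2845]);e=np.array([.9114,.4115]);f=np.array([-.4115,.9114])
for v in(t,s):
    im=v['image']; h=cv2.cvtColor(im,cv2.COLOR_RGB2HSV); m=((h[...,0]<12)&(h[...,1]>110)&(im[...,0]>130)).astype(np.uint8)
    for y in range(400):
        pass
    ys,xs=np.nonzero(m); P=np.array([onz(v,x,y,.012)[:2]-S for x,y in zip(xs,ys)]); a,b=P@e,P@f; k=(a>.08)&(a<.19)&(abs(b)<.11); print('flake px',k.sum(),'x',a[k].min(),a[k].max(),'y',b[k].min(),b[k].max())
g=cv2.cvtColor(t['image'],cv2.COLOR_RGB2BGR)[195:285,405:460]; cv2.imwrite('pics/t10c.png',cv2.resize(g,None,fx=6,fy=6,interpolation=cv2.INTER_CUBIC))
E
```

```text
BL [array([ 0.7, -0.9]), np.int32(126), array([ 0.5, -1.7]), np.int32(107)]
TL [array([0.1, 1.1]), np.int32(123), array([0.5, 0.7]), np.int32(100)]
BR [array([ 0.4, -1.6]), np.int32(127), array([ 0.6, -2.3]), np.int32(90)]
TR [array([ 1.1, -0.2]), np.int32(124), array([ 1.5, -0.9]), np.int32(86)]
flake px 112 x 0.10562136432017963 0.1491569746003293 y -0.03834235653501923 0.0680432421365599
flake px 345 x 0.08585543745769864 0.17751195360531327 y -0.04487505160342467 0.1017399836371256
```

View pics/t10c.png

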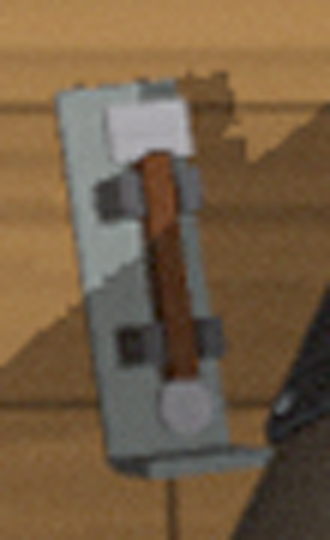

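The square end (148,128) faces out, away from the stop plate (190,460). The stock spans rows 150–382 and is centred between the saddles at rows 195 and 340. Handing in.

```bash
python3 -c "
from plant import ctrl
print(ctrl.close_job(), ctrl.get_obs()['clock'])"
```

```text
the job is handed in; nothing more can be done
the job is handed in; nothing more can be done
```

I finished every step and handed the job in, at about 51.5 s on the robot's clock; the hand-in gives no verdict.

**What I did**
- I swept all five flakes into the trough with the scraper, then stood it back in its bay.
- Each of the four moulds went into a keyed seat. Three of them first rode on the seat wall; turning them slowly under light pressure found the keyway.
- I turned the bar end for end in its holder, so the square end faces out.
- I never went near the cup, bowl, jar, black look-alike or small red cup.

**Last checks**
- **Moulds:** both cameras put them within about 2.5 mm of the seat points at the home height. Each one bottomed out by force before I released it.
- **Flakes:** the top view shows all of them inside the trough (x 106–149 mm, y -38 to +68 mm).
- **Bar:** it is centred between its saddles, resting at the same height it was gripped at.
- **Scraper:** it is upright in its bay in the side view. I didn't measure its final position, but the tool was within a few millimetres of the bay centre when I let go.

**What disagreed or went wrong**
- The side view's flake mask also picked up wooden parts, giving x 86–178 mm. I discarded that reading.
- One move to the first mould used wrong sideways numbers, because I wrote it before reading the plan. It touched nothing and I corrected it.
- I viewed 16 pictures, two over the budget of 14.

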